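Put the styli back in the change rack

TASK

Take the clear dust hood off the stylus change rack and stand it upright on the bench beside the rack. Pick up each stylus module that lies on the bench, let it hang tip down, and slide it level into its own bay until the spring catch has clicked behind its neck: seen from the robot, the long ball-tipped stylus in the left bay, the disc-tipped one in the middle, the short ball-tipped one in the right. Then put the hood back over the rack, seated square and flat on its base, and leave the ring gauge, the test block and the tan arch model where they are.

Things in the scene. Friction and masses are not known exactly. Their poses are not given: they have to be found in the camera images.
- rack: stylus change rack, fixed on a mat 1.6 mm thick; origin: centre of underside; open front = its -x (robot side), y = left. Base plate 132 (x) x 230 (y) x 8 mm; on it a step 84 x 184, top at z = 14, centres the hood. Cheeks at both ends carry a fork plate 184 wide, x = -28 to +40, 4 thick, top at z = 110. Its three slots, 17 wide, 64 apart, open to -x with rounded mouths, are the bays; only the hood is above it
- bay_left (a point): left bay (rack y = +64 mm): where a module's origin is when it hangs home (slot end, plate top); axes as the rack's. The slot's mouth is 28 mm in front (-x). The module slides in along rack +x, upright, plate between its upper flange and square body (origin 0 to 6 mm above this point, 3 is best), from 50 mm or more in front
- bay_middle (a point): the same for the middle bay (rack y = 0)
- bay_right (a point): the same for the right bay (rack y = -64 mm)
- catch_left (a joint): left bay's spring catch: hinged arm at the slot's left side, level with the plate; its nose reaches 5 mm into the slot, 7 mm in front of the bay point. 0 = closed; the neck pushes it to 0.1 to 0.2 rad on the way in (3 to 6 N), then it springs back to 0 behind the neck and locks: a module that is home has up to 5 mm of play but cannot be pulled out
- catch_middle (a joint): the same for the middle bay
- catch_right (a joint): the same for the right bay
- hood: clear dust hood, grey edges, open below, 102 (x) x 202 (y) x 168 mm, walls 3 mm, 0.25 kg; origin: centre of its lower rim. Starts over the rack, axes along the rack's, rim on the base plate, 6 mm play round the step. The mat left of the rack (about x 0.5, y 0.48, the hood's long side along x) is clear for it
- hood_grip (a point): middle of the black bar handle on the hood's top: 50 (x) x 14 (y) x 30 mm; this point is 190 mm above the rim, the handle's top 8 mm higher. Pinch it across its 14 mm
- long_stylus: stylus module, the longest: ball tip of 8 mm at z = -84 mm. z axis: along the stylus, away from the tip. Along z, mm: knob +28; shaft of 11 dia.; upper flange 26x26 from +5 to 0; neck of 14 dia. 0 to -10; body 26x26 -10 to -28; cone; 5 mm stem. Origin on the axis, under the upper flange. Starts lying on its flats, axis level 13 mm up, knob roughly towards the robot; 0.12 kg, weight centre about 42 mm from the knob
- long_stylus_knob (a point): grip knob of the same module, round, crowned, 22 mm dia.; this is its centre, 2 mm clear of the bench as it lies. Pinched across the knob and lifted, the module swings tip down about the pinch line when the grip is eased to about 3 N; the grip still carries it
- disc_stylus: stylus module, ending in a flat disc of 24 mm dia., z = -66 to -70 mm. z axis: along the stylus, away from the tip. Along z, mm: knob +28; shaft of 11 dia.; upper flange 26x26 from +5 to 0; neck of 14 dia. 0 to -10; body 26x26 -10 to -28; cone; 5 mm stem. Origin on the axis, under the upper flange. Starts lying on its flats, axis level 13 mm up, knob roughly towards the robot; 0.12 kg, weight centre about 42 mm from the knob
- disc_stylus_knob (a point): grip knob of the same module, round, crowned, 22 mm dia.; this is its centre, 2 mm clear of the bench as it lies. Pinched across the knob and lifted, the module swings tip down about the pinch line when the grip is eased to about 3 N; the grip still carries it
- short_stylus: stylus module, the shortest: ball tip of 8 mm at z = -56 mm. z axis: along the stylus, away from the tip. Along z, mm: knob +28; shaft of 11 dia.; upper flange 26x26 from +5 to 0; neck of 14 dia. 0 to -10; body 26x26 -10 to -28; cone; 5 mm stem. Origin on the axis, under the upper flange. Starts lying on its flats, axis level 13 mm up, knob roughly towards the robot; 0.12 kg, weight centre about 42 mm from the knob
- short_stylus_knob (a point): grip knob of the same module, round, crowned, 22 mm dia.; this is its centre, 2 mm clear of the bench as it lies. Pinched across the knob and lifted, the module swings tip down about the pinch line when the grip is eased to about 3 N; the grip still carries it
- ring_gauge: bystander: steel ring, 52 mm across, 16 high; origin at the centre of its underside
- test_block: bystander: steel block 40x50x25 mm; origin at the centre of its underside
- arch_model_1: bystander: tan dental arch model 57x66x21 mm; origin at the centre of its underside

How it is judged:
On the way, in this order (a step that is already met when the one before it is completed fails the run):
1. the hood stands upright on the bench, clear of the rack (horizontal distance between hood and rack above 0.1 m and height (world z) of hood below 0.006 m and angle between hood's own z axis and vertical below 0.06 rad and linear speed of hood below 0.03 m/s), for 0.3 s.
2. every stylus module that was there hangs home in its own bay with the catch closed behind it (horizontal distance between long_stylus and bay_left below 0.007 m and z of long_stylus in the frame of bay_left between -0.003 and 0.01 m and angle between each of long_stylus, disc_stylus, short_stylus's own z axis and vertical below 0.2 rad and value of joint each of catch_left, catch_middle, catch_right below 0.06 rad and horizontal distance between disc_stylus and bay_middle below 0.007 m and z of disc_stylus in the frame of bay_middle between -0.003 and 0.01 m and horizontal distance between short_stylus and bay_right below 0.007 m and z of short_stylus in the frame of bay_right between -0.003 and 0.01 m), for 0.3 s.
At the end, for the whole second after the job is handed in: each present module hangs upright (0.2 rad) in its own bay, axis within 7 mm of the bay centre, origin 3 mm below to 10 mm above the plate top, catch closed (under 0.06 rad); hood back on the rack: within 12 mm of its centre and 0.12 rad of square, rim within 2.5 mm of the base plate, at rest (all of step 2 and horizontal distance between hood and rack below 0.012 m and z of hood in the frame of rack below 0.0105 m and angle between hood's own z axis and vertical below 0.03 rad and angle between the x axis of hood and the x axis of rack, either way round below 0.12 rad and linear speed of hood below 0.02 m/s); the robot touches nothing.
It fails at once if a bystander (ring gauge, test block, tan arch model) is moved more than 3 cm (distance of any of ring_gauge, test_block, arch_model_1 from where it was at the start of the episode above 0.03 m).
Of long_stylus, disc_stylus, short_stylus only 2 to 3 are there at a start; the rules pass over those that are not, and their reading is None.
At some moment in a run one of long_stylus, disc_stylus, short_stylus may be knocked a few centimetres aside while the robot is not near it.
Once in a run the grip may slacken for a moment while it holds something.
It also fails if it takes over 210 s, if anything falls off the work surface, if the arm or the gripper's body presses on something with over 40 N, if the wrist force passes 120 N, or if a joint passes its speed limit or range.

ROBOT

A 7-joint arm with a two-finger parallel gripper is mounted at the origin on a cart in front of the work surface, level with it; the furniture and walls round the work are solid. World frame = base frame: x ahead of the robot, y to its left, z up, the work surface at z = 0. Lengths are in m, angles in rad, forces in N, time in s.
With the tool pointing down it reaches from about 0.425 to 0.95 m from the base axis. Payload 16.7 kg.
Tool frame: the origin (TCP) lies on the centre line of the jaws, within the pads' length; the fingertips stand 8 mm ahead of it and the grasp point (between the pads) lies 11 mm behind it (robot.nose_length is the distance from the TCP to the fingertips, in m); z points along the fingers, y is the direction in which the jaws open and shut (so a half turn about z gives the same grasp; the last joint's range is limited). The gripper opens to 94 mm and grips with 3 to 60 N. Pads are 16 mm wide; open, the fingers measure 119 mm over their backs; the gripper's body (75 mm by 177 mm) begins 78 mm behind the grasp point.
Start: joints at [1.19, 0.426, 0.074, 1.606, -0.034, 1.111, -0.067], TCP at [0.154, -0.657, 0.213] pointing down, gripper open.
Joint ranges: [-2.85, 2.85], [-0.5, 2.14], [-1.23, 1.37], [0.21, 2.46], [-1.02, 4.16], [0.16, 2.05], [-2.73, 2.73]. Speed limits (rad/s): [1.89, 1.89, 2.39, 2.39, 3.01, 3.01, 3.01].

INTERFACE

Orientations are given as a unit quaternion [x, y, z, w].
In Python, from cell import robot gives the robot as it stands. The module is installed in compiled form; this text tells all that it offers.
- The arm moves only by the shell command python3 -m jog 'ROWS' [FORCE]. ROWS is text: rows parted by semicolons, each of 7 numbers parted by spaces: the turn, a rotation vector about the tool's x, y, z in degrees, then the shift along the tool's x, y, z in cm, then the opening in per cent of the stroke, from 0 (shut) to 100 (fully open). A call has 1 to 20 rows; each row shifts and turns the pose as measured when the row begins, along the tool's axes as they then stand; what a row does not reach is not made up. A row lasts 1/12 s, in which the tool goes at most 41.7 mm and 7.16 degrees, less where a joint would pass 70% of its speed; a pose out of reach is approached as far as the arm can. A call is refused whole if a number of a shift passes 4.17 or a number of a turn 7.16, either way. A call with a gripper value outside its range is refused whole. The fingers move at their own pace and stop on an object; FORCE is the grip in N (left out, the last holds). Time passes only in rows, so rows that do not move let the fingers close. It gives the time, the measured TCP pose, the force and the opening at its end, in the units of the state.
- robot.state(): the state, without advancing time (a new reading comes with each control period).
- robot.read_camera(name): name is "side" or "top"; returns a dict with "frame" (384x512x3 uint8, blue, green, red), "mtx" (3x3 intrinsics, pixels), "position" and "orientation" of the camera in the world. Camera axes: x right, y up, looking along -z (the intrinsics and any distortion apply to the point x, -y, -z); pixel columns grow to the right and rows downward; lengths in m; the calibration is good to about 2 mm. A picture is of the moment at which its call begins. There is no depth.
- robot.close_job(): hands the job in, once; it reports no verdict.
The state is a dict: "t": time; "joint_pos": joint angles; "qd": joint speeds; "tau": joint torques, N m; "tcp_pos": TCP position; "orientation": TCP orientation; "wrist_force": force on the tool from outside, world axes, zero at the start; "wrist_torque": the same for the moment, N m; "finger_gap": finger opening in m.
Only numpy, scipy, OpenCV 4.12 (cv2) and the standard library are available. Lean on these libraries where they do the work, as an engineer would, in place of code of your own. Each camera call takes 0.05 s, during which the arm holds its last target.

## Working session

There is one attempt and no reset: what is moved stays moved. The work goes in short steps, Python scripts to look and compute and a shell command to move; the robot and the scene stay as the last step left them, time stands still between calls to the robot, and variables do not carry over. Pictures are saved under pics/ and viewed, and the job is handed in when it is done.

```bash
ls; mkdir -p pics; cat > h.py <<'E'
import numpy as np, cv2
from scipy.spatial.transform import Rotation as R
from cell import robot
def cam(name,fn=None):
    c=robot.read_camera(name)
    if fn: cv2.imwrite('pics/'+fn,c['frame'])
    return c
def ray(c,u,v):
    M=np.array(c['mtx']); d=np.linalg.inv(M)@np.array([u,v,1.]); d=np.array([d[0],-d[1],-d[2]])
    d=R.from_quat(c['orientation']).apply(d); return np.array(c['position']),d
def onz(c,u,v,z):
    p,d=ray(c,u,v); return p+d*(z-p[2])/d[2]
def proj(c,P):
    q=R.from_quat(c['orientation']).inv().apply(np.array(P,float)-np.array(c['position'])); q=q*[1,-1,-1]
    w=(np.array(c['mtx'])@q.T).T; return w[...,:2]/w[...,2:]
def st():
    s=robot.state(); print('t',round(s['t'],2),'tcp',np.round(s['tcp_pos'],4),'F',np.round(s['wrist_force'],1),'gap',round(s['finger_gap'],4))
    r=R.from_quat(s['orientation']); print('toolx',np.round(r.as_matrix()[:,0],3),'y',np.round(r.as_matrix()[:,1],3),'z',np.round(r.as_matrix()[:,2],3)); print('j',np.round(s['joint_pos'],2)); return s
E
python3 - <<'E'
from h import *
st()
for n in('top','side'):
    c=cam(n,n+'0.png'); print({k:np.round(v,3).tolist() for k,v in c.items() if k!='frame'}, c.keys())
E
```

```text
pics
t 0.0 tcp [ 0.1543 -0.6567  0.2128] F [ 0.3  1.3 -0.7] gap 0.0942
toolx [ 0.973  0.229 -0.   ] y [ 0.229 -0.973 -0.001] z [-0.     0.001 -1.   ]
j [ 1.19  0.43  0.07  1.61 -0.03  1.11 -0.07]
{'mtx': [[405.274, 0.0, 256.908], [0.0, 405.274, 191.096], [0.0, 0.0, 1.0]], 'position': [0.416, 0.109, 1.041], 'orientation': [0.058, -0.067, -0.698, 0.71]} dict_keys(['frame', 'mtx', 'position', 'orientation'])
{'mtx': [[414.451, 0.0, 251.355], [0.0, 414.451, 196.555], [0.0, 0.0, 1.0]], 'position': [0.096, 0.886, 0.719], 'orientation': [-0.123, 0.466, 0.848, -0.223]} dict_keys(['frame', 'mtx', 'position', 'orientation'])
```

View pics/top0.png

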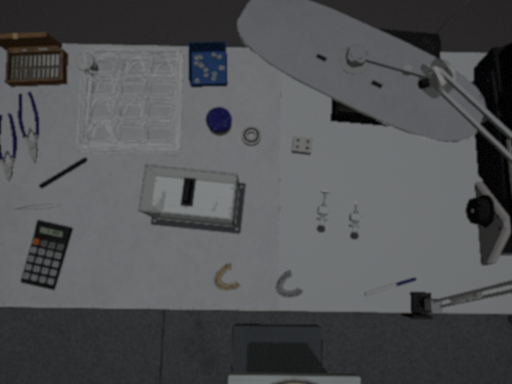

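View pics/side0.png

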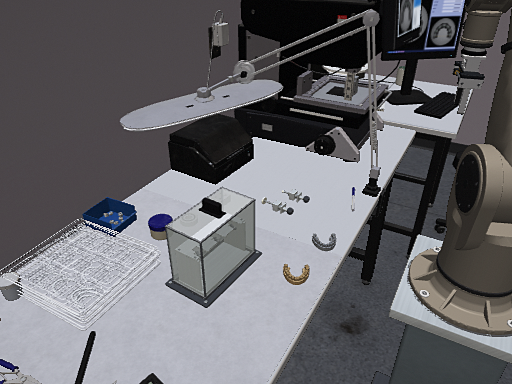

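```bash
python3 - <<'E'
from h import *
c=cam('top'); f=c['frame']
def pts(l,z):
    for u,v in l: print((u,v),z,np.round(onz(c,u,v,z)[:2],4))
pts([(0,308),(512,308),(322,213),(354,222),(251,136),(302,145),(228,277),(290,285),(420,300),(395,285)],0.01)
pts([(188,192)],.19)
a=cv2.resize(f[170:260,280:400],None,fx=6,fy=6,interpolation=cv2.INTER_CUBIC); cv2.imwrite('pics/c1.png',cv2.convertScaleAbs(a,alpha=1.5))
a=cv2.resize(f[150:240,130:260],None,fx=6,fy=6,interpolation=cv2.INTER_CUBIC); cv2.imwrite('pics/c2.png',cv2.convertScaleAbs(a,alpha=1.2))
E
```

```text
(0, 308) 0.01 [0.2995 0.7185]
(512, 308) 0.01 [ 0.3179 -0.5404]
(322, 213) 0.01 [ 0.5466 -0.0709]
(354, 222) 0.01 [ 0.5249 -0.1527]
(251, 136) 0.01 [0.7486 0.1151]
(302, 145) 0.01 [ 0.7266 -0.0201]
(228, 277) 0.01 [0.3821 0.1655]
(290, 285) 0.01 [0.3651 0.011 ]
(420, 300) 0.01 [ 0.3337 -0.312 ]
(395, 285) 0.01 [ 0.3691 -0.2512]
(188, 192) 0.19 [0.5636 0.2458]
```

View pics/c1.png

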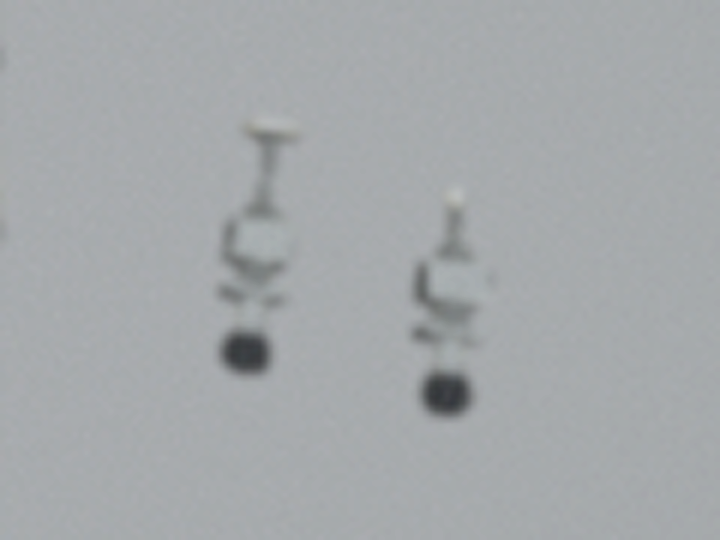

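View pics/c2.png

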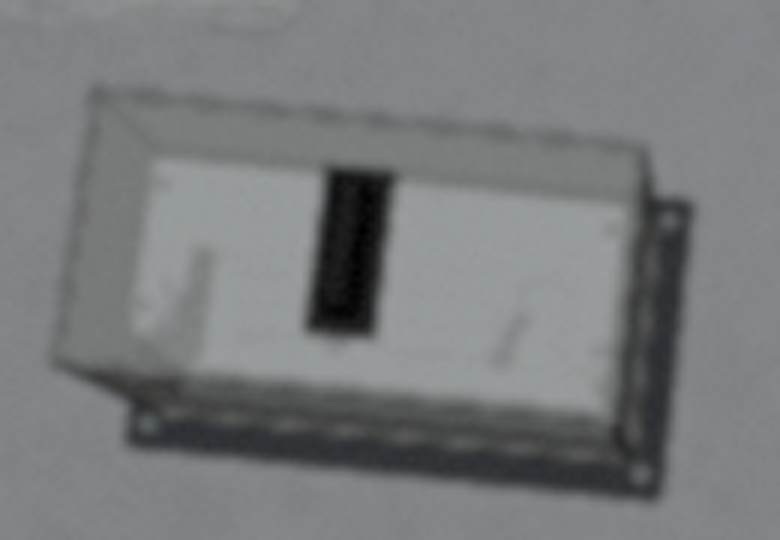

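```bash
python3 - <<'E'
from h import *
c=cam('top'); 
P=[onz(c,130+u/6-.4,150+v/6-.4,z) for u,v,z in [(128,443,.0096),(660,497,.0096),(692,203,.0096)]]
BL,BR,TR=[p[:2] for p in P]; print(P)
print('sizes',np.linalg.norm(BL-BR),np.linalg.norm(TR-BR),'yaw',np.degrees(np.arctan2(*(-(BL-BR))[[0,1]]*[1,-1])),np.degrees(np.arctan2((TR-BR)[1],(TR-BR)[0])))
print('centre',(BL+TR)/2)
H=[onz(c,130+u/6-.4,150+v/6-.4,.2076)[:2] for u,v in[(330,168),(397,175),(375,337),(305,330)]]; print('handle',np.mean(H,0),H)
T=[onz(c,130+u/6-.4,150+v/6-.4,.1776)[:2] for u,v in[(92,88),(650,145)]]; print('hood top far',T)
s=cam('side'); f=s['frame']
a=cv2.resize(f[180:310,155:275],None,fx=5,fy=5,interpolation=cv2.INTER_CUBIC); cv2.imwrite('pics/s1.png',a)
a=cv2.resize(f[180:225,255:315],None,fx=10,fy=10,interpolation=cv2.INTER_CUBIC); cv2.imwrite('pics/s2.png',a)
E
```

```text
[array([0.5121619 , 0.36494564, 0.0096    ]), array([0.4932418 , 0.13929221, 0.0096    ]), array([0.62026985, 0.12846896, 0.0096    ])]
sizes 0.22644521809321436 0.127488301748971 yaw -4.792801863842657 -4.870046646632512
centre [0.56621587 0.2467073 ]
handle [0.56142492 0.24249466] [array([0.5910871 , 0.25147183]), array([0.58903842, 0.22800012]), array([0.53178754, 0.2331409 ]), array([0.53378662, 0.25736581])]
hood top far [array([0.62544872, 0.34434484]), array([0.60816492, 0.14101863])]
```

View pics/s1.png

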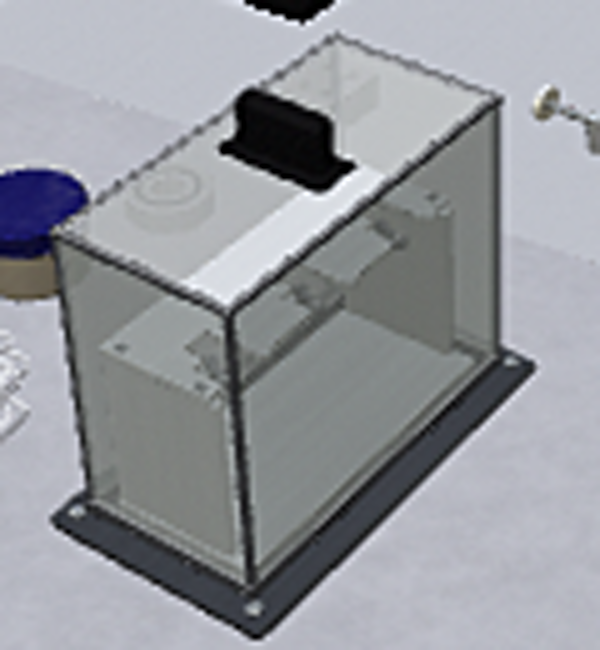

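View pics/s2.png

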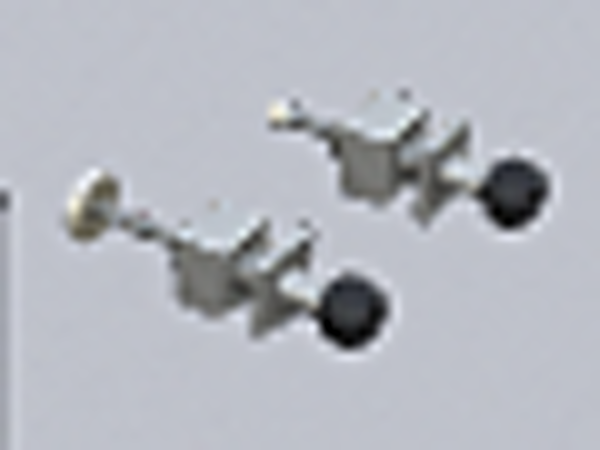

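```bash
python3 - <<'E'
from h import *
c=cam('top'); s=cam('side')
a=cv2.resize(c['frame'][:330,230:],None,fx=2.4,fy=2.4,interpolation=cv2.INTER_CUBIC)[:, :676]; cv2.imwrite('pics/c3.png',cv2.convertScaleAbs(a,alpha=1.6,beta=20))
a=cv2.resize(s['frame'][0:220,100:],None,fx=1.94,fy=1.94,interpolation=cv2.INTER_CUBIC); cv2.imwrite('pics/s3.png',a)
for y in (-.2,-.25,-.3,-.35,-.4,-.45):
    o=[]
    for u,v in [(371,18),(375,170),(245,72),(373,190)]:
        p,d=ray(s,u,v); q=p+d*(y-p[1])/d[1]; o+=list(np.round(q,3))+list(np.round(proj(c,q)))
    print(y,np.round(o,3).tolist())
print(onz(s,373,190,0), 'handle check',proj(s,[.5615,.2425,.2076]))
E
```

```text
-0.2 [0.377, -0.2, 0.545, 508.0, 300.0, 0.303, -0.2, 0.144, 394.0, 319.0, 0.734, -0.2, 0.365, 427.0, 86.0, 0.299, -0.2, 0.078, 384.0, 318.0]
-0.25 [0.39, -0.25, 0.536, 544.0, 289.0, 0.313, -0.25, 0.117, 413.0, 314.0, 0.764, -0.25, 0.348, 449.0, 75.0, 0.308, -0.25, 0.048, 401.0, 312.0]
-0.3 [0.403, -0.3, 0.528, 578.0, 279.0, 0.323, -0.3, 0.091, 430.0, 308.0, 0.793, -0.3, 0.332, 470.0, 65.0, 0.318, -0.3, 0.018, 417.0, 307.0]
-0.35 [0.416, -0.35, 0.52, 610.0, 269.0, 0.332, -0.35, 0.064, 446.0, 303.0, 0.822, -0.35, 0.316, 490.0, 56.0, 0.327, -0.35, -0.011, 432.0, 302.0]
-0.4 [0.429, -0.4, 0.512, 641.0, 260.0, 0.342, -0.4, 0.038, 461.0, 298.0, 0.852, -0.4, 0.299, 509.0, 47.0, 0.336, -0.4, -0.041, 446.0, 298.0]
-0.45 [0.442, -0.45, 0.504, 671.0, 250.0, 0.351, -0.45, 0.011, 475.0, 294.0, 0.881, -0.45, 0.283, 527.0, 39.0, 0.345, -0.45, -0.07, 459.0, 294.0]
[ 0.32335506 -0.33133059  0.        ] handle check [213.00215927 200.15529934]
```

View pics/c3.png

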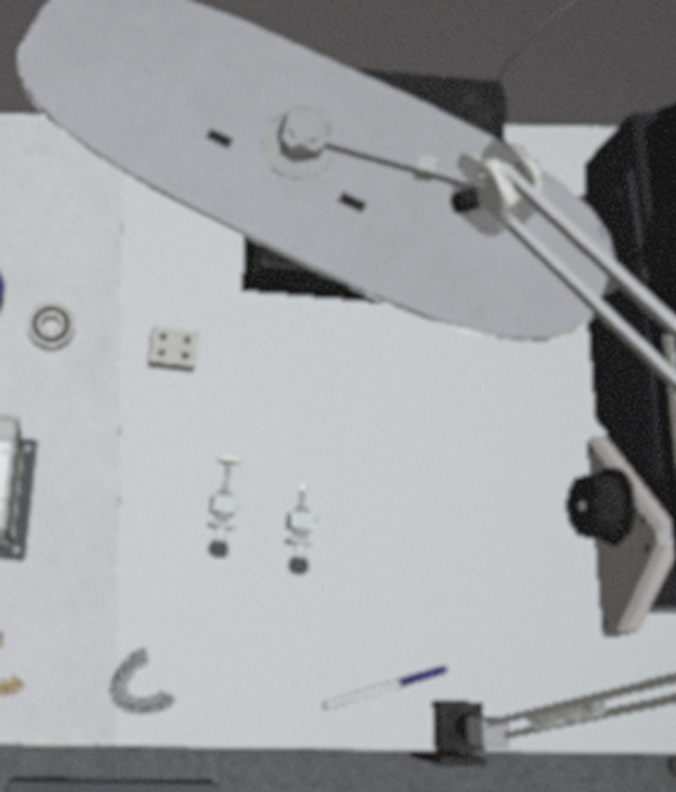

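View pics/s3.png

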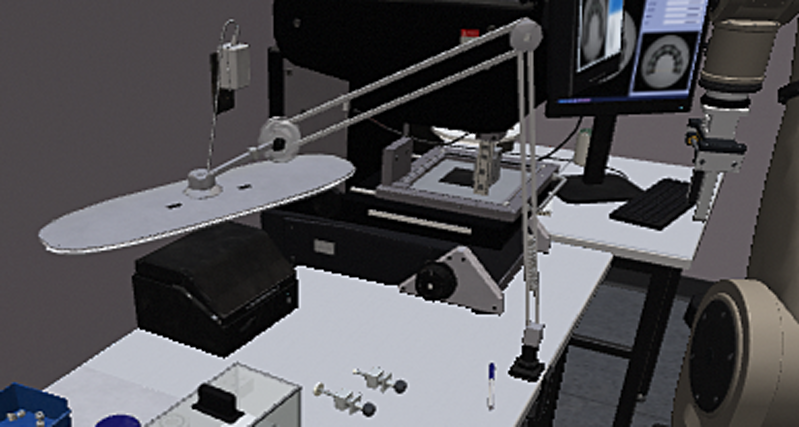

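```bash
python3 -m jog '0 0 0 0 0 -4 100;0 0 0 0 0 -4 100;0 0 0 0 0 -4 100;0 0 0 0 0 -4 100;0 0 0 0 0 -4 100;0 0 0 0 0 -4 100' 30; python3 -c "
from h import *
st()"
```

```text
t: 0.85
tcp_pos: [0.1535, -0.6535, 0.4524]
orientation: [0.993, 0.115, -0.002, -0.009]
wrist_force: [0.3, 0.0, -0.3]
finger_gap: 0.0938
t 0.85 tcp [ 0.1535 -0.6535  0.4524] F [ 0.3  0.  -0.3] gap 0.0938
toolx [ 0.973  0.229 -0.002] y [ 0.229 -0.973 -0.018] z [-0.006  0.017 -1.   ]
j [ 1.18  0.33  0.1   1.24 -0.03  1.59 -0.07]
```

```bash
python3 -m jog '0 0 0 1 0 -4 100;0 0 0 1 0 -4 100;0 0 0 1 -1 -4 100;0 0 0 1 -1 -4 100;0 0 0 1 -1 -4 100' 30; python3 -c "
from h import *
st(); cam('side','s4.png')"
```

```text
t: 1.27
tcp_pos: [0.1923, -0.6161, 0.6523]
orientation: [0.994, 0.113, -0.002, -0.008]
wrist_force: [0.3, -1.0, 0.4]
finger_gap: 0.0941
t 1.27 tcp [ 0.1923 -0.6161  0.6523] F [ 0.3 -1.   0.4] gap 0.0941
toolx [ 0.974  0.225 -0.003] y [ 0.225 -0.974 -0.016] z [-0.006  0.015 -1.   ]
j [ 1.11  0.37  0.11  0.77 -0.04  2.02 -0.15]
```

View pics/s4.png

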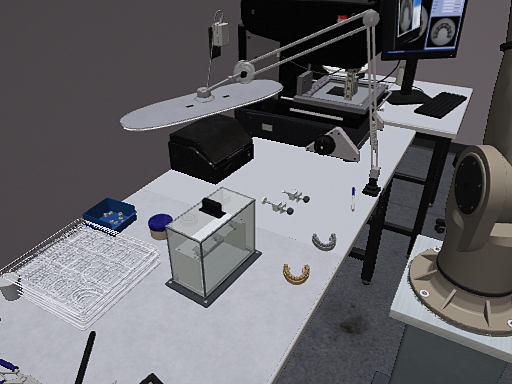

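```bash
python3 -m jog '0 0 0 2.2 -3.5 0 100;0 0 0 2.2 -3.5 0 100;0 0 0 2.2 -3.5 0 100;0 0 0 2.2 -3.5 0 100' 30; python3 -c "
from h import *
st()"
```

```text
t: 1.65
tcp_pos: [0.2468, -0.4639, 0.658]
orientation: [0.994, 0.111, -0.002, -0.004]
wrist_force: [1.4, -0.8, 0.4]
finger_gap: 0.0944
t 1.65 tcp [ 0.2468 -0.4639  0.658 ] F [ 1.4 -0.8  0.4] gap 0.0944
toolx [ 0.975  0.22  -0.003] y [ 0.22  -0.975 -0.008] z [-0.005  0.007 -1.   ]
j [ 0.93  0.12  0.03  1.08 -0.    1.95 -0.39]
```

```bash
python3 -m jog '0 0 0 2 -3.6 0 100;0 0 0 2 -3.6 0 100;0 0 0 2 -3.6 0 100;0 0 0 2 -3.6 0 100;0 0 0 2 -3.6 0 100;0 0 0 2 -3.6 0 100;0 0 0 2.7 -3.1 0 100;0 0 0 2.7 -3.1 0 100;0 0 0 2.7 -3.1 0 100;0 0 0 2.7 -3.1 0 100' 30; python3 -c "
from h import *
st()"
```

```text
t: 2.48
tcp_pos: [0.3883, -0.0734, 0.6609]
orientation: [0.994, 0.11, 0.0, 0.0]
wrist_force: [0.8, -0.5, 0.0]
finger_gap: 0.0938
t 2.48 tcp [ 0.3883 -0.0734  0.6609] F [ 0.8 -0.5  0. ] gap 0.0938
toolx [0.976 0.219 0.   ] y [ 0.219 -0.976  0.001] z [ 0.    -0.001 -1.   ]
j [ 0.57 -0.11 -0.46  1.29 -0.05  1.95 -1.25]
```

```bash
python3 -m jog '0 0 0 2.6 -3 0 100;0 0 0 2.6 -3 0 100;0 0 0 2.6 -3 0 100;0 0 0 2.6 -3 0 100;0 0 0 2.6 -3 0 100;0 0 0 2.6 -3 0 100;0 0 0 2.6 -3 0 100;0 0 0 2.6 -3 0 100;0 0 0 2.6 -3 1 100;0 0 5.8 0 0 4 100;0 0 5.8 0 0 4 100;0 0 5.8 0 0 4 100;0 0 0 0 0 4 100;0 0 0 0 0 4 100' 30; python3 -c "
from h import *
st()"
```

```text
t: 3.65
tcp_pos: [0.5641, 0.2793, 0.4492]
orientation: [0.999, -0.041, 0.004, -0.008]
wrist_force: [0.6, 0.1, 0.4]
finger_gap: 0.0939
t 3.65 tcp [0.5641 0.2793 0.4492] F [0.6 0.1 0.4] gap 0.0939
toolx [ 0.997 -0.083  0.008] y [-0.083 -0.996 -0.017] z [ 0.009  0.016 -1.   ]
j [ 0.02  0.31 -0.78  1.34  0.21  1.56 -2.39]
```

```bash
python3 -m jog '-1 -0.4 0 0 3.6 0 60;0 0 0 0 0 4 60;0 0 0 0 0 4 60;0 0 0 0 0 4 60;0 0 0 0 0 4 60;0 0 0 0 0 0 60' 30; python3 -c "
from h import *
st();c=cam('top','t5.png');cam('side','s5.png')"
```

```text
t: 4.15
tcp_pos: [0.5574, 0.2375, 0.2803]
orientation: [0.999, -0.042, -0.003, 0.003]
wrist_force: [-1.0, -0.6, -1.0]
finger_gap: 0.0581
t 4.15 tcp [0.5574 0.2375 0.2803] F [-1.  -0.6 -1. ] gap 0.0581
toolx [ 0.996 -0.084 -0.007] y [-0.084 -0.996  0.006] z [-0.007 -0.006 -1.   ]
j [ 0.08  0.35 -0.75  1.64  0.25  1.25 -2.38]
```

View pics/s5.png

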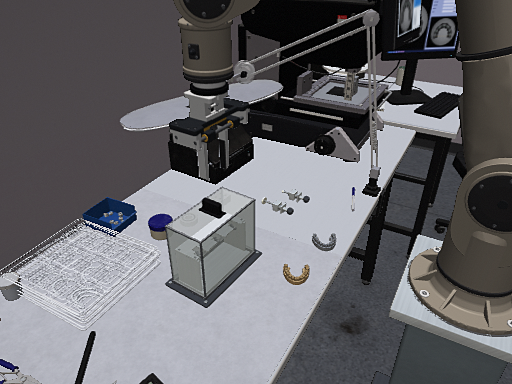

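```bash
python3 -m jog '0.4 0.4 0 0.35 -0.5 2 60;0 0 0 0 0 2 50;0 0 0 0 0 2 50;0 0 0 0 0 1.5 50;0 0 0 0 0 0.9 50' 30; python3 -c "
from h import *
st()"
```

```text
t: 4.67
tcp_pos: [0.5724, 0.2506, 0.2185]
orientation: [0.999, -0.042, 0.013, -0.007]
wrist_force: [-0.2, -0.1, 0.5]
finger_gap: 0.0467
t 4.67 tcp [0.5724 0.2506 0.2185] F [-0.2 -0.1  0.5] gap 0.0467
toolx [ 0.996 -0.084  0.026] y [-0.084 -0.996 -0.015] z [ 0.027  0.013 -1.   ]
j [ 0.05  0.41 -0.74  1.71  0.31  1.11 -2.43]
```

```bash
python3 -m jog '0 0 0 0 0 0 50;0 0 0 0 0 0 50' 30; python3 -c "
from h import *
st()"
```

```text
t: 4.83
tcp_pos: [0.5734, 0.2513, 0.22]
orientation: [0.999, -0.042, 0.014, -0.007]
wrist_force: [0.1, -0.6, -0.5]
finger_gap: 0.0467
t 4.83 tcp [0.5734 0.2513 0.22  ] F [ 0.1 -0.6 -0.5] gap 0.0467
toolx [ 0.996 -0.084  0.027] y [-0.084 -0.996 -0.016] z [ 0.028  0.014 -1.   ]
j [ 0.05  0.41 -0.74  1.7   0.31  1.11 -2.43]
```

```bash
cat >> h.py <<'E'
def go(x,y,z,yaw,tilt=None):
    s=st(); r=R.from_quat(s['orientation']); 
    tx=np.array([np.cos(np.radians(yaw)),np.sin(np.radians(yaw)),0]); tz=np.array([0,0,-1.]); 
    T=R.from_matrix(np.c_[tx,np.cross(tz,tx),tz])
    if tilt is not None: T=R.from_rotvec(np.radians(tilt))*T
    rv=(r.inv()*T).as_rotvec(degrees=True); d=r.inv().apply(np.array([x,y,z])-s['tcp_pos'])*100
    print('GO turn',np.round(rv,2),'shift cm',np.round(d,2)); return s
E
python3 -c "
from h import *
go(.5615,.2425,.22,-4.85)"
```

```text
t 4.83 tcp [0.5734 0.2513 0.22  ] F [ 0.1 -0.6 -0.5] gap 0.0467
toolx [ 0.996 -0.084  0.027] y [-0.084 -0.996 -0.016] z [ 0.028  0.014 -1.   ]
j [ 0.05  0.41 -0.74  1.7   0.31  1.11 -2.43]
GO turn [-0.91 -1.56  0.01] shift cm [-1.11  0.97 -0.04]
```

```bash
python3 -m jog '-0.9 -1.6 0 -1.1 1 0 50;0 0 0 0 0 0 50;0 0 0 0 0 0 50' 30; python3 -c "
from h import *
go(.5615,.2425,.191,-4.85)"
```

```text
t: 5.08
tcp_pos: [0.563, 0.2434, 0.2237]
orientation: [0.999, -0.042, 0.002, -0.001]
wrist_force: [0.2, -0.1, -0.2]
finger_gap: 0.047
t 5.08 tcp [0.563  0.2434 0.2237] F [ 0.2 -0.1 -0.2] gap 0.047
toolx [ 0.996 -0.084  0.003] y [-0.084 -0.996 -0.002] z [ 0.003  0.002 -1.   ]
j [ 0.06  0.41 -0.74  1.7   0.3   1.14 -2.42]
GO turn [-0.13 -0.17  0.02] shift cm [-0.16  0.11  3.27]
```

```bash
python3 -m jog '0 -0.2 0 -0.15 0.1 1.6 50;0 0 0 0 0 0 50;0 0 0 0 0 1.5 50;0 0 0 0 0 0 50;0 0 0 0 0 0 50' 30; python3 -c "
from h import *
go(.5615,.2425,.191,-4.85);cam('side','s6.png');cam('top','t6.png')"
```

```text
t: 5.5
tcp_pos: [0.565, 0.2449, 0.1975]
orientation: [0.999, -0.042, 0.004, -0.003]
wrist_force: [-0.3, -0.3, -0.1]
finger_gap: 0.0469
t 5.5 tcp [0.565  0.2449 0.1975] F [-0.3 -0.3 -0.1] gap 0.0469
toolx [ 0.996 -0.085  0.008] y [-0.085 -0.996 -0.007] z [ 0.008  0.006 -1.   ]
j [ 0.05  0.43 -0.73  1.73  0.32  1.09 -2.44]
GO turn [-0.38 -0.45 -0.  ] shift cm [-0.33  0.28  0.64]
```

View pics/s6.png

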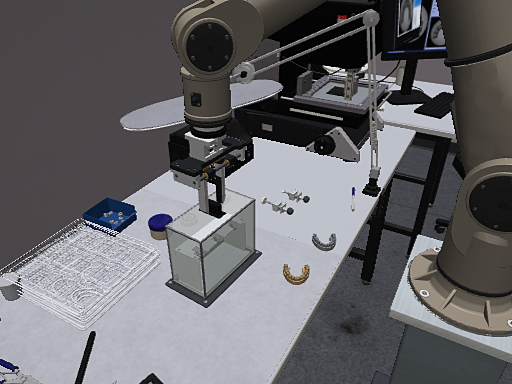

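Fingers straddle the handle. Last correction, then grip.

```bash
python3 -m jog '-0.4 -0.5 0 -0.3 0.3 0.7 40;0 0 0 0 0 0 40;0 0 0 0 0 0 0;0 0 0 0 0 0 0;0 0 0 0 0 0 0;0 0 0 0 0 0 0;0 0 0 0 0 0 0;0 0 0 0 0 0 0' 40; python3 -c "
from h import *
go(.5615,.2425,.191,-4.85)"
```

```text
t: 6.27
tcp_pos: [0.5621, 0.2424, 0.1919]
orientation: [0.999, -0.042, 0.0, 0.0]
wrist_force: [-1.0, 0.6, -0.9]
finger_gap: 0.0136
t 6.27 tcp [0.5621 0.2424 0.1919] F [-1.   0.6 -0.9] gap 0.0136
toolx [ 0.996 -0.085  0.   ] y [-0.085 -0.996  0.   ] z [ 0. -0. -1.]
j [ 0.05  0.43 -0.73  1.74  0.32  1.09 -2.44]
GO turn [ 0.   -0.02 -0.01] shift cm [-0.06 -0.    0.09]
```

```bash
python3 -m jog '0 0 0 0 0 -1.5 0;0 0 0 0 0 -1.5 0;0 0 0 0 0 -1.5 0;0 0 0 0 0 -1.5 0;0 0 0 0 0 -1.5 0;0 0 0 0 0 0 0' 55; python3 -c "
from h import *
go(.5615,.2425,.34,-4.85);cam('side','s7.png')"
```

```text
t: 6.77
tcp_pos: [0.5606, 0.2431, 0.268]
orientation: [0.999, -0.042, -0.002, -0.0]
wrist_force: [-0.6, 0.6, -2.1]
finger_gap: 0.013
t 6.77 tcp [0.5606 0.2431 0.268 ] F [-0.6  0.6 -2.1] gap 0.013
toolx [ 0.996 -0.084 -0.004] y [-0.084 -0.997 -0.   ] z [-0.004  0.001 -1.   ]
j [ 0.07  0.37 -0.75  1.65  0.26  1.23 -2.39]
GO turn [-0.02  0.22  0.06] shift cm [ 0.06  0.05 -7.2 ]
```

View pics/s7.png

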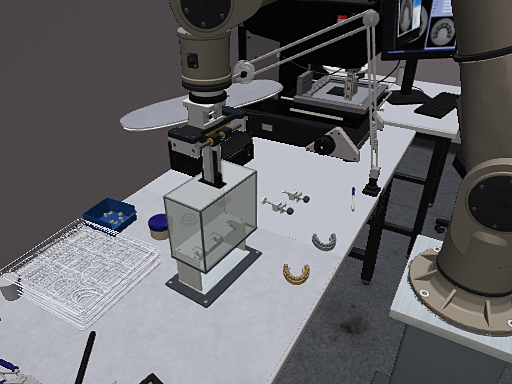

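```bash
python3 -m jog '0 0 0 0 0 -2 0;0 0 0 0 0 -2 0;0 0 0 0 0 -2 0;0 0 0 0 0 -1.2 0;0 0 0 0 0 0 0' 55; python3 -c "
from h import *
go(.50,.485,.34,85.15)
c=cam('top','t7.png'); cam('side','s8.png')"
```

```text
t: 7.23
tcp_pos: [0.559, 0.2416, 0.3344]
orientation: [0.999, -0.042, -0.006, 0.001]
wrist_force: [0.5, -1.0, -2.5]
finger_gap: 0.0139
t 7.23 tcp [0.559  0.2416 0.3344] F [ 0.5 -1.  -2.5] gap 0.0139
toolx [ 0.996 -0.083 -0.012] y [-0.083 -0.997  0.003] z [-0.012 -0.002 -1.   ]
j [ 0.08  0.33 -0.76  1.56  0.22  1.36 -2.36]
GO turn [ -0.39   0.68 -89.93] shift cm [ -7.91 -23.76  -0.55]
```

View pics/t7.png

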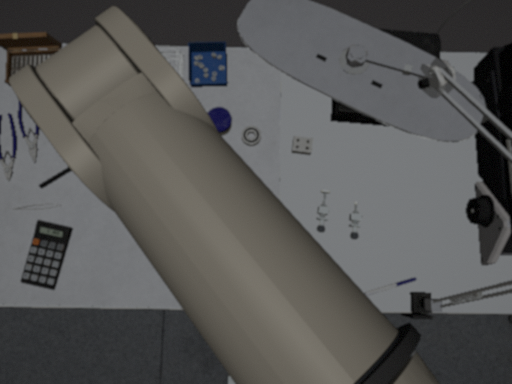

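View pics/s8.png

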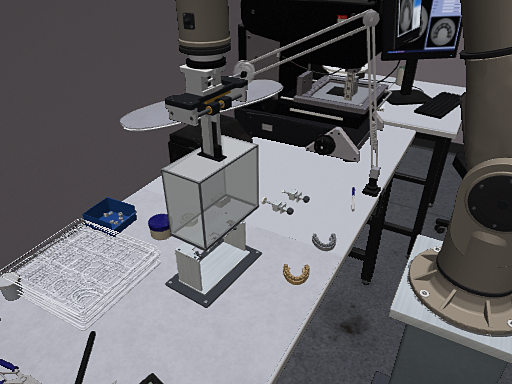

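```bash
python3 -m jog '-0.4 0.7 0 -0.8 -2.4 0 0;0 0 0 -0.9 -2.6 0 0;0 0 0 -0.9 -2.6 0 0;0 0 0 -0.9 -2.6 0 0;0 0 0 -0.9 -2.6 0 0;0 0 0 -0.9 -2.6 0 0;0 0 0 -0.9 -2.6 0 0;0 0 0 -0.9 -2.6 0 0;0 0 0 0 0 0 0' 55; python3 -c "
from h import *
go(.50,.485,.34,85.15)"
```

```text
t: 8.08
tcp_pos: [0.5018, 0.4549, 0.311]
orientation: [0.999, -0.045, -0.008, 0.012]
wrist_force: [-0.8, -0.2, -1.6]
finger_gap: 0.0136
t 8.08 tcp [0.5018 0.4549 0.311 ] F [-0.8 -0.2 -1.6] gap 0.0136
toolx [ 0.996 -0.09  -0.014] y [-0.09  -0.996  0.025] z [-0.017 -0.024 -1.   ]
j [-0.37  0.46 -0.68  1.42  0.29  1.39 -2.72]
GO turn [  0.48   1.79 -90.3 ] shift cm [-0.5  -2.91 -2.97]
```

```bash
python3 -m jog '0 0 -4 0 -1 0 0;0 0 -6 0 -1 0 0;0 0 -6 0 0 0 0;0 0 -6 0 0 0 0;0 0 -6 0 0 0 0;0 0 -6 0 0 0 0;0 0 -6 0 0 0 0;0 0 -6 0 0 0 0;0 0 -6 0 0 0 0;0 0 -6 0 0 0 0;0 0 -6 0 0 0 0;0 0 0 0 0 0 0' 55; python3 -c "
from h import *
go(.50,.485,.25,85.15)"
```

```text
t: 9.08
tcp_pos: [0.4964, 0.4739, 0.2861]
orientation: [0.854, 0.519, -0.025, 0.009]
wrist_force: [-0.1, 0.3, -2.8]
finger_gap: 0.0136
t 9.08 tcp [0.4964 0.4739 0.2861] F [-0.1  0.3 -2.8] gap 0.0136
toolx [ 0.46   0.887 -0.053] y [ 0.887 -0.461 -0.01 ] z [-0.033 -0.042 -0.999]
j [-0.27  0.58 -0.92  1.4   0.44  1.44 -1.67]
GO turn [ -1.18   2.86 -22.57] shift cm [ 1.34 -0.16  3.54]
```

```bash
python3 -m jog '-1 2.7 -5 1 0 0 0;0 0 -6 0 0 0 0;0 0 -6 0 0 0 0;0 0 -4 0 0 0 0;0 0 0 0 0 0 0;0 0 0 0 0 0 0' 55; python3 -c "
from h import *
go(.50,.485,.25,85.15)
cam('side','s9.png')"
```

```text
t: 9.58
tcp_pos: [0.5002, 0.4806, 0.2773]
orientation: [0.747, 0.664, -0.004, 0.003]
wrist_force: [0.0, -0.3, -2.4]
finger_gap: 0.0135
t 9.58 tcp [0.5002 0.4806 0.2773] F [ 0.  -0.3 -2.4] gap 0.0135
toolx [ 0.117  0.993 -0.011] y [ 0.993 -0.117 -0.001] z [-0.002 -0.011 -1.   ]
j [-0.22  0.6  -1.    1.43  0.5   1.4  -1.35]
GO turn [-0.07  0.62 -1.87] shift cm [ 0.47 -0.07  2.72]
```

View pics/s9.png

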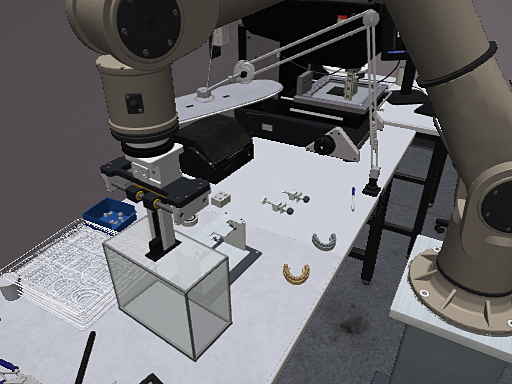

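```bash
python3 -m jog '0 0.6 -1.8 0.4 0 1.5 0;0 0 0 0 0 1.5 0;0 0 0 0 0 1.5 0;0 0 0 0 0 1.5 0;0 0 0 0 0 0 0' 55; python3 -c "
from h import *
go(.50,.485,.186,85.15)"
```

```text
t: 10.05
tcp_pos: [0.5005, 0.4837, 0.2128]
orientation: [0.743, 0.67, -0.001, 0.0]
wrist_force: [0.7, -1.0, -3.6]
finger_gap: 0.0136
t 10.05 tcp [0.5005 0.4837 0.2128] F [ 0.7 -1.  -3.6] gap 0.0136
toolx [ 0.103  0.995 -0.002] y [ 0.995 -0.103 -0.001] z [-0.001 -0.002 -1.   ]
j [-0.23  0.64 -0.98  1.51  0.55  1.29 -1.37]
GO turn [-0.04  0.1  -1.08] shift cm [ 0.13 -0.06  2.68]
```

```bash
python3 -m jog '0 0 -1 0 0 1.4 0;0 0 0 0 0 1 0;0 0 0 0 0 0 0;0 0 0 0 0 0.3 0;0 0 0 0 0 0 0' 55; python3 -c "
from h import *
go(.50,.485,.186,85.15)"
```

```text
t: 10.47
tcp_pos: [0.5003, 0.484, 0.1844]
orientation: [0.738, 0.675, -0.001, 0.0]
wrist_force: [0.5, -0.1, -2.1]
finger_gap: 0.0137
t 10.47 tcp [0.5003 0.484  0.1844] F [ 0.5 -0.1 -2.1] gap 0.0137
toolx [ 0.09   0.996 -0.002] y [ 0.996 -0.09  -0.   ] z [-0.001 -0.002 -1.   ]
j [-0.23  0.67 -0.97  1.53  0.57  1.24 -1.37]
GO turn [-0.03  0.1  -0.3 ] shift cm [ 0.1  -0.03 -0.16]
```

```bash
python3 -m jog '0 0 0 0 0 0.2 0;0 0 0 0 0 0.2 0;0 0 0 0 0 0 0' 55; python3 -c "
from h import *
go(.50,.485,.186,85.15)"
```

```text
t: 10.72
tcp_pos: [0.5008, 0.4853, 0.1851]
orientation: [0.739, 0.674, 0.001, 0.001]
wrist_force: [0.4, -0.4, -2.9]
finger_gap: 0.0132
t 10.72 tcp [0.5008 0.4853 0.1851] F [ 0.4 -0.4 -2.9] gap 0.0132
toolx [0.091 0.996 0.001] y [ 0.996 -0.091  0.003] z [ 0.003  0.001 -1.   ]
j [-0.23  0.67 -0.97  1.53  0.57  1.24 -1.38]
GO turn [ 0.17 -0.06 -0.4 ] shift cm [-0.04 -0.08 -0.09]
```

```bash
python3 -m jog '0 0 0 0 0 0.4 0;0 0 0 0 0 0 0' 55;  python3 -m jog '0 0 0 0 0 0.3 0;0 0 0 0 0 0 0'; python3 -c "
from h import *
go(.50,.485,.186,85.15);cam('side','s10.png')"
```

```text
t: 10.88
tcp_pos: [0.5025, 0.4869, 0.1848]
orientation: [0.739, 0.673, 0.004, 0.001]
wrist_force: [-0.2, 0.4, -2.5]
finger_gap: 0.0137
t: 11.05
tcp_pos: [0.5045, 0.4883, 0.1844]
orientation: [0.74, 0.673, 0.007, 0.001]
wrist_force: [-1.4, -0.8, 0.4]
finger_gap: 0.0138
t 11.05 tcp [0.5045 0.4883 0.1844] F [-1.4 -0.8  0.4] gap 0.0138
toolx [0.095 0.995 0.01 ] y [ 0.995 -0.095  0.012] z [ 0.013  0.008 -1.   ]
j [-0.23  0.67 -0.96  1.53  0.58  1.23 -1.38]
GO turn [ 0.67 -0.54 -0.58] shift cm [-0.37 -0.41 -0.17]
```

View pics/s10.png

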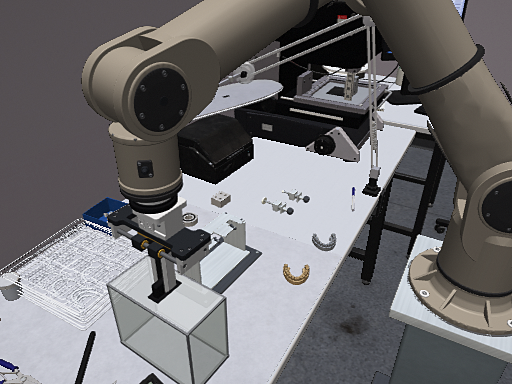

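```bash
python3 -m jog '0.6 -0.5 0 0 0 0 0;0 0 0 0 0 0 0;0 0 0 0 0 0 40;0 0 0 0 0 0 40;0 0 0 0 0 0 40;0 0 0 0 0 0 40' 40;python3 -c "
from h import *
go(.50,.485,.35,85.15)"
```

```text
t: 11.6
tcp_pos: [0.5044, 0.4883, 0.1831]
orientation: [0.74, 0.673, -0.0, -0.0]
wrist_force: [0.5, -0.2, 0.8]
finger_gap: 0.0357
t 11.6 tcp [0.5044 0.4883 0.1831] F [ 0.5 -0.2  0.8] gap 0.0357
toolx [ 0.095  0.996 -0.   ] y [ 0.996 -0.095 -0.001] z [-0.001 -0.    -1.   ]
j [-0.24  0.68 -0.96  1.52  0.57  1.25 -1.38]
GO turn [-0.03  0.02 -0.58] shift cm [ -0.38  -0.41 -16.69]
```

```bash
python3 -m jog '0 0 0 0 0 -2 40;0 0 0 0 0 -3 40;0 0 0 0 0 -4 40;0 0 0 0 0 -4 40;0 0 0 0 0 -3 40;0 0 0 0 0 0 40' 40;python3 - <<'E'
from h import *
go(.52,-.05,.33,175)
cam('side','s11.png')
c=cam('top','t11.png'); f0=cv2.imread('pics/top0.png'); s0=cv2.imread('pics/side0.png');s=cam('side')
for im,cm,x0,y0,x1,y1,n in((f0,c,300,180,380,250,'top'),(s0,s,255,180,320,225,'side')):
    g=im.max(2)[y0:y1,x0:x1]; m=(g<75).astype(np.uint8)
    k,l,stt,ce=cv2.connectedComponentsWithStats(m)
    for i in range(1,k):
        if stt[i,4]>8:
            w=np.where(l==i); wt=110-g[w].astype(float); u=(w[1]*wt).sum()/wt.sum()+x0; v=(w[0]*wt).sum()/wt.sum()+y0
            print(n,stt[i,4],(u,v),np.round(onz(cm,u,v,.013),4))
E
```

```text
t: 12.1
tcp_pos: [0.5032, 0.4871, 0.3467]
orientation: [0.739, 0.673, -0.003, -0.001]
wrist_force: [-0.2, 1.5, 0.5]
finger_gap: 0.038
t 12.1 tcp [0.5032 0.4871 0.3467] F [-0.2  1.5  0.5] gap 0.038
toolx [ 0.093  0.996 -0.004] y [ 0.996 -0.093 -0.005] z [-0.006 -0.003 -1.   ]
j [-0.23  0.57 -1.02  1.31  0.47  1.51 -1.29]
GO turn [-4.200e-01 -6.000e-02 -9.035e+01] shift cm [-53.31   6.69   1.85]
top 40 (np.float64(320.4742630884294), np.float64(228.37483501979762)) [ 0.5068 -0.066   0.013 ]
top 41 (np.float64(353.83796296296293), np.float64(235.26094276094275)) [ 0.4908 -0.1507  0.013 ]
side 31 (np.float64(305.6514745308311), np.float64(199.18713136729224)) [ 0.4882 -0.1505  0.013 ]
side 34 (np.float64(289.41745730550286), np.float64(211.13804554079695)) [ 0.5043 -0.0651  0.013 ]
```

View pics/s11.png

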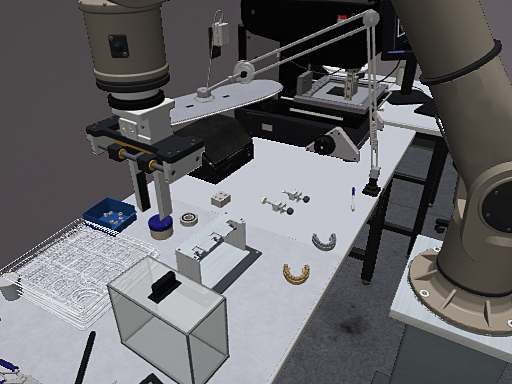

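View pics/t11.png

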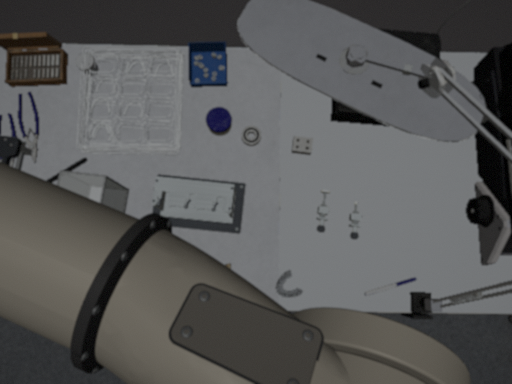

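```bash
python3 - <<'E'
from h import *
f=cv2.imread('pics/t11.png'); a=cv2.resize(f[165:240,145:255],None,fx=7,fy=7,interpolation=cv2.INTER_CUBIC); cv2.imwrite('pics/c11.png',cv2.convertScaleAbs(a,alpha=1.3))
f=cv2.imread('pics/s11.png'); a=cv2.resize(f[205:305,165:270],None,fx=6,fy=6,interpolation=cv2.INTER_CUBIC); cv2.imwrite('pics/d11.png',a)
E
```

```text
(no output)
```

View pics/c11.png

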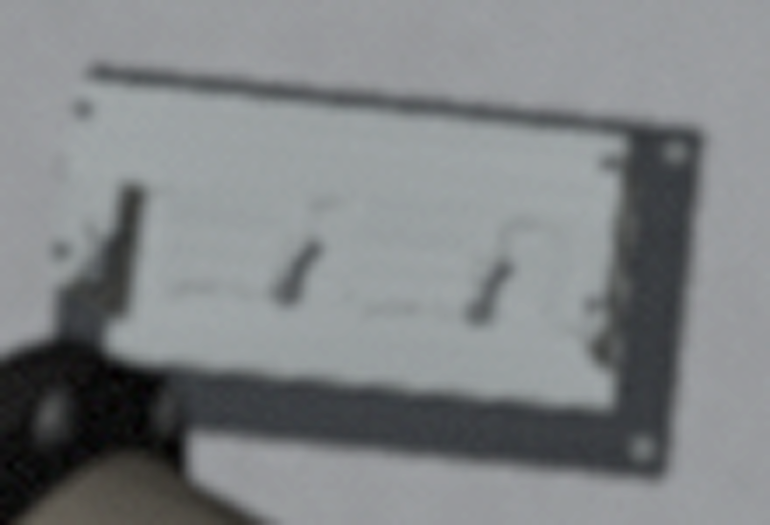

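View pics/d11.png

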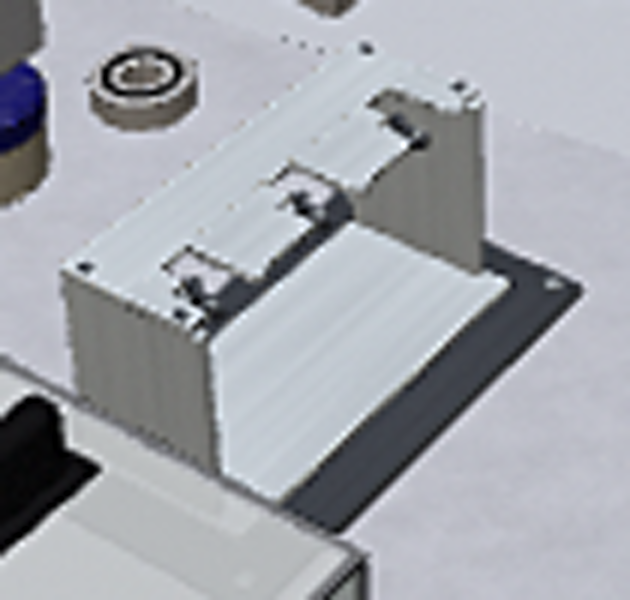

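```bash
python3 - <<'E'
from h import *
c=cam('top');s=cam('side')
T={'BL':(83,107),'FL':(61,252),'BR':(612,160),'FR':(595,303)}
S={'BL':(85,267),'FL':(180,313),'BR':(365,48),'FR':(460,87)}
th=np.radians(-4.85);ex=np.array([np.cos(th),np.sin(th)]);ey=np.array([-ex[1],ex[0]])
for n,D,cm,o,k in(('top',T,c,(145,165),7),('side',S,s,(165,205),6)):
    W={q:onz(cm,o[0]+(u+.5)/k-.5,o[1]+(v+.5)/k-.5,.1116)[:2] for q,(u,v) in D.items()}
    print(n,{q:np.round(w,4).tolist() for q,w in W.items()},'centre',np.mean(list(W.values()),0))
    print(' y axis deg',[np.degrees(np.arctan2(*(W[a+'L']-W[a+'R'])[::-1]))-90 for a in'BF'],'len',[np.linalg.norm(W[a+'L']-W[a+'R']) for a in 'BF'],[np.linalg.norm(W['B'+a]-W['F'+a]) for a in 'LR'])
B={'TR':(703,135),'BR':(665,473)}
for q,(u,v) in B.items(): print(q,onz(c,145+(u+.5)/7-.5,165+(v+.5)/7-.5,.0096))
# side base corners right front (580,290), BL.. 
print('side base FR',onz(s,165+580.5/6-.5,205+290.5/6-.5,.0096),'plate corners side: back-left(62,270) ',onz(s,165+62.5/6-.5,205+270.5/6-.5,.1116),'front-left (208,345)',onz(s,165+208.5/6-.5,205+345.5/6-.5,.1116),'front right(485,98)',onz(s,165+485/6-.5,205+98/6-.5,.1116))
for cen in [(.5662,.2467)]:
    for y in(.064,0,-.064):
        p=np.array(cen)+y*ey; P=np.r_[p,.1116]; print(proj(s,P)*6-np.array([165,205])*6, proj(c,P)*7-np.array([145,165])*7)
E
```

```text
top {'BL': [0.6046, 0.3332], 'FL': [0.5556, 0.3375], 'BR': [0.59, 0.1565], 'FR': [0.5418, 0.1608]} centre [0.57302211 0.24700164]
 y axis deg [np.float64(-4.738395369365151), np.float64(-4.461282527560897)] len [np.float64(0.1772999288572187), np.float64(0.17724151898529622)] [np.float64(0.049187734201040736), np.float64(0.048330878759746315)]
side {'BL': [0.6018, 0.3305], 'FL': [0.5547, 0.3343], 'BR': [0.588, 0.1549], 'FR': [0.5378, 0.1595]} centre [0.57056865 0.24479774]
 y axis deg [np.float64(-4.487209652320928), np.float64(-5.502036265963852)] len [np.float64(0.17620297678327926), np.float64(0.1756066347551847)] [np.float64(0.047295301214859455), np.float64(0.05041056946106357)]
TR [0.61915288 0.12827219 0.0096    ]
BR [0.49397615 0.13938213 0.0096    ]
side base FR [0.48819703 0.1429221  0.0096    ] plate corners side: back-left(62,270)  [0.60828825 0.33621498 0.1116    ] front-left (208,345) [0.53524906 0.3436864  0.1116    ] front right(485,98) [0.52508136 0.16095494 0.1116    ]
[178.46127201 260.11682833] [142.75445207 202.83866316]
[284.45613347 174.9943784 ] [334.72970815 222.46682428]
[381.327863    97.19854157] [526.79795481 242.10449306]
```

```bash
python3 - <<'E'
from h import *
c=cam('top')
for k,t in(((320.5,228.4),(325,191.3)),((353.8,235.3),(355.8,202.5))):
    d=(onz(c,*t,.013)-onz(c,*k,.013))[:2]; print(np.linalg.norm(d),np.degrees(np.arctan2(d[1],d[0])))
E
```

```text
0.096899661178621 -7.567090912433932
0.08459708957226332 -4.992292108747471
```

```bash
python3 -m jog '0 0 -6 0 0 0 40;0 0 -6.5 0 0 0 40;0 0 -6.5 0 0 0 40;0 0 -6.5 0 0 0 40;0 0 -6.5 0 0 0 40;0 0 -6.5 0 0 0 40;0 0 -6.5 0 0 0 40;0 0 -6.5 0 0 0 40;0 0 -6.5 0 0 0 40;0 0 -6.5 0 0 0 40;0 0 -6.5 0 0 0 40;0 0 -6.5 0 0 0 40;0 0 0 0 0 0 40' 40;python3 -c "
from h import *
go(.515,-.0656,.20,172.4)"
```

```text
t: 13.48
tcp_pos: [0.5019, 0.4804, 0.3217]
orientation: [0.121, 0.992, -0.014, -0.012]
wrist_force: [0.4, -0.3, -0.6]
finger_gap: 0.0377
t 13.48 tcp [0.5019 0.4804 0.3217] F [ 0.4 -0.3 -0.6] gap 0.0377
toolx [-0.97   0.241  0.02 ] y [ 0.241  0.97  -0.03 ] z [-0.027 -0.025 -0.999]
j [-0.16  0.67 -1.19  1.34  0.59  1.56  0.05]
GO turn [-1.68 -1.25 -6.34] shift cm [-14.69 -52.28  13.47]
```

```bash
python3 -m jog '-1.7 -1.2 -6.3 0 -1 -1 40;0 0 0 -0.6 -3.8 0 60;0 0 0 -0.6 -3.8 0 60;0 0 0 -0.6 -3.8 0 60;0 0 0 -0.6 -3.8 0 60;0 0 0 -0.6 -3.8 0 60;0 0 0 -0.6 -3.8 0 60;0 0 0 -0.6 -3.8 0 60;0 0 0 -0.6 -3.8 0 60;0 0 0 -0.6 -3.8 0 60;0 0 0 -0.6 -3.8 0 60;0 0 0 0 0 0 60' 40;python3 -c "
from h import *
go(.5055,-.0656,.12,172.4)"
```

```text
t: 14.48
tcp_pos: [0.4959, 0.0664, 0.3184]
orientation: [0.091, 0.996, -0.002, -0.009]
wrist_force: [1.3, -0.5, 0.6]
finger_gap: 0.0565
t 14.48 tcp [0.4959 0.0664 0.3184] F [ 1.3 -0.5  0.6] gap 0.0565
toolx [-0.983  0.182  0.018] y [ 0.182  0.983 -0.005] z [-0.018 -0.002 -1.   ]
j [ 0.8   0.22 -1.19  1.79  0.2   1.3   0.94]
GO turn [-0.27 -1.02 -2.87] shift cm [ -3.69 -12.71  19.84]
```

```bash
python3 -m jog '-0.3 -1 -2.8 -0.6 -3.4 1 60;0 0 0 -0.6 -3.4 2 60;0 0 0 -0.6 -3.4 2 60;0 0 0 0 -1.5 3.5 60;0 0 0 0 0 4 60;0 0 0 0 0 4 60;0 0 0 0 0 2 60;0 0 0 0 0 0 60' 40;python3 -c "
from h import *
go(.5055,-.0656,.10,172.4); cam('side','s12.png')"
```

```text
t: 15.15
tcp_pos: [0.4931, -0.0593, 0.1247]
orientation: [0.088, 0.996, -0.0, 0.0]
wrist_force: [-0.6, 0.4, -0.1]
finger_gap: 0.0563
t 15.15 tcp [ 0.4931 -0.0593  0.1247] F [-0.6  0.4 -0.1] gap 0.0563
toolx [-0.984  0.176 -0.001] y [ 0.176  0.984 -0.001] z [ 0.    -0.001 -1.   ]
j [ 0.84  0.41 -1.02  2.04  0.45  0.92  0.98]
GO turn [-0.04  0.03 -2.52] shift cm [-1.33 -0.4   2.47]
```

View pics/s12.png

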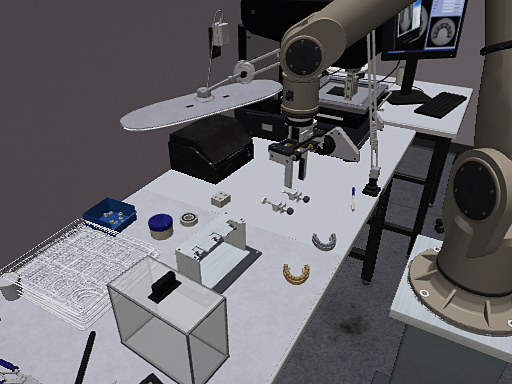

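```bash
python3 -m jog '0 0 -2.5 -1.3 -0.4 2.5 60;0 0 0 0 0 0 60;0 0 0 0 0 2.5 60;0 0 0 0 0 2.5 60;0 0 0 0 0 0 60' 40;python3 -c "
from h import *
go(.5055,-.0656,.0115,172.4); cam('side','s13.png'); cam('top','t13.png')
for n in 's13','t13':
    f=cv2.imread('pics/'+n+'.png'); o=(240,150) if n[0]=='s' else (280,170)
    cv2.imwrite('pics/z'+n+'.png',cv2.resize(f[o[1]:o[1]+80,o[0]:o[0]+100],None,fx=6,fy=6,interpolation=cv2.INTER_CUBIC))
"
```

```text
t: 15.62
tcp_pos: [0.5107, -0.0646, 0.0575]
orientation: [0.071, 0.997, -0.0, 0.005]
wrist_force: [-0.9, 0.2, -1.0]
finger_gap: 0.0565
t 15.62 tcp [ 0.5107 -0.0646  0.0575] F [-0.9  0.2 -1. ] gap 0.0565
toolx [-0.99   0.143 -0.009] y [ 0.143  0.99  -0.   ] z [ 0.009 -0.001 -1.   ]
j [ 0.75  0.53 -0.93  2.06  0.59  0.83  0.9 ]
GO turn [-0.01  0.52 -0.59] shift cm [ 0.54 -0.18  4.6 ]
```

View pics/zs13.png

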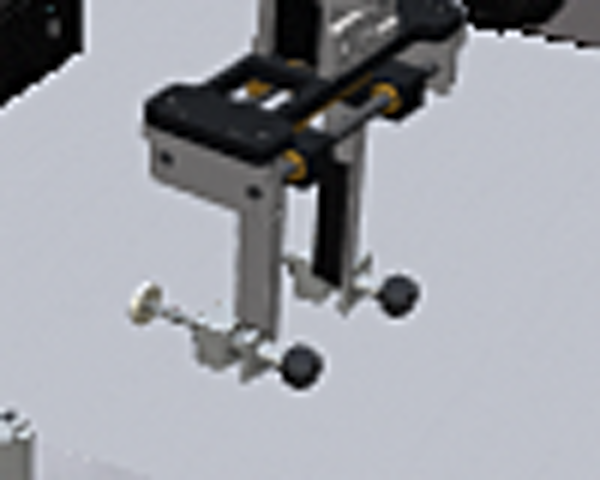

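View pics/zt13.png

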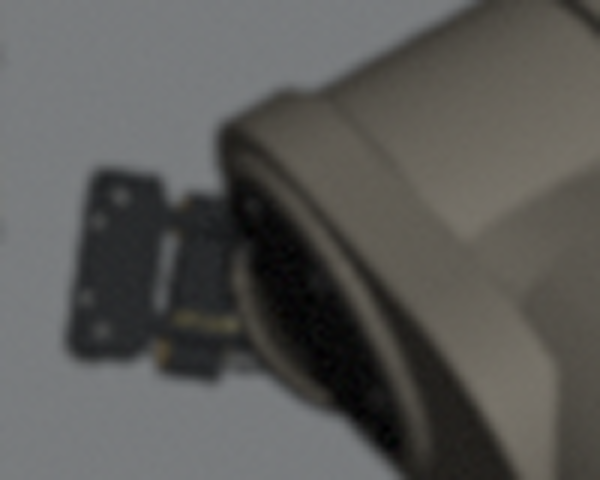

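```bash
python3 -m jog '0 0.5 -0.6 0.5 -0.2 1.8 55;0 0 0 0 0 0 55;0 0 0 0 0 1.6 55;0 0 0 0 0 0 55' 40;python3 -c "
from h import *
go(.5055,-.0656,.0115,172.4)"
```

```text
t: 16.05
tcp_pos: [0.5119, -0.066, 0.0354]
orientation: [0.068, 0.998, -0.002, 0.007]
wrist_force: [-1.2, -0.6, 0.0]
finger_gap: 0.0517
t 16.05 tcp [ 0.5119 -0.066   0.0354] F [-1.2 -0.6  0. ] gap 0.0517
toolx [-0.991  0.135 -0.014] y [ 0.135  0.991 -0.002] z [ 0.013 -0.004 -1.   ]
j [ 0.72  0.56 -0.89  2.07  0.64  0.79  0.87]
GO turn [-0.13  0.78 -0.16] shift cm [ 0.67 -0.04  2.38]
```

```bash
python3 -m jog '-0.1 0.9 -0.2 0.8 0 1.4 50;0 0 0 0 0 0 50;0 0.4 0 0.3 0 1.1 50;0 0 0 0 0 0 50;0 0 0 0 0 0 50' 40;python3 -c "
from h import *
go(.5055,-.0656,.0115,172.4)
f=cam('side')['frame'];o=(240,150)
cv2.imwrite('pics/z14.png',cv2.resize(f[o[1]:o[1]+80,o[0]:o[0]+100],None,fx=6,fy=6,interpolation=cv2.INTER_CUBIC))
"
```

```text
t: 16.47
tcp_pos: [0.5042, -0.0647, 0.0157]
orientation: [0.067, 0.998, -0.001, -0.002]
wrist_force: [1.3, -0.6, 0.0]
finger_gap: 0.047
t 16.47 tcp [ 0.5042 -0.0647  0.0157] F [ 1.3 -0.6  0. ] gap 0.047
toolx [-0.991  0.134  0.003] y [ 0.134  0.991 -0.001] z [-0.004 -0.001 -1.   ]
j [ 0.7   0.59 -0.87  2.08  0.66  0.77  0.85]
GO turn [-0.08 -0.2  -0.1 ] shift cm [-0.14 -0.07  0.42]
```

View pics/z14.png

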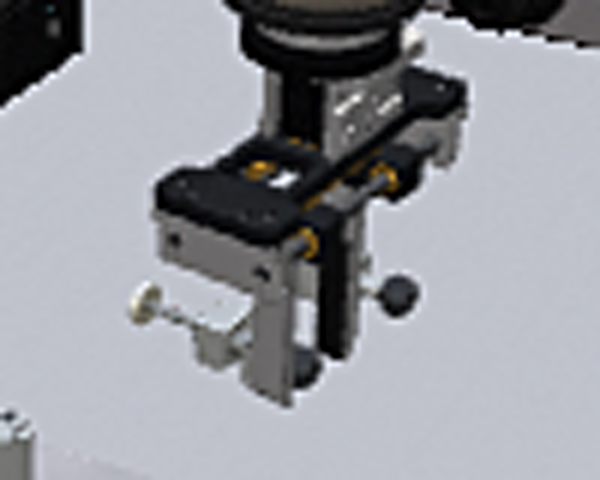

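```bash
python3 -m jog '0 0 0 -0.1 0 0.4 50;0 0 0 0 0 0 0;0 0 0 0 0 0 0;0 0 0 0 0 0 0;0 0 0 0 0 0 0;0 0 0 0 0 0 0' 25;python3 -c "
from h import *
go(.5055,-.0656,.0115,172.4)
f=cam('side')['frame'];o=(240,150)
cv2.imwrite('pics/z15.png',cv2.resize(f[o[1]:o[1]+80,o[0]:o[0]+100],None,fx=6,fy=6,interpolation=cv2.INTER_CUBIC))
"
```

```text
t: 17.02
tcp_pos: [0.5057, -0.0648, 0.012]
orientation: [0.067, 0.998, -0.001, -0.002]
wrist_force: [-0.9, -0.2, -0.1]
finger_gap: 0.0201
t 17.02 tcp [ 0.5057 -0.0648  0.012 ] F [-0.9 -0.2 -0.1] gap 0.0201
toolx [-0.991  0.134  0.003] y [ 0.134  0.991 -0.001] z [-0.003 -0.001 -1.   ]
j [ 0.7   0.6  -0.86  2.08  0.67  0.77  0.84]
GO turn [-0.08 -0.17 -0.1 ] shift cm [ 0.01 -0.08  0.05]
```

View pics/z15.png

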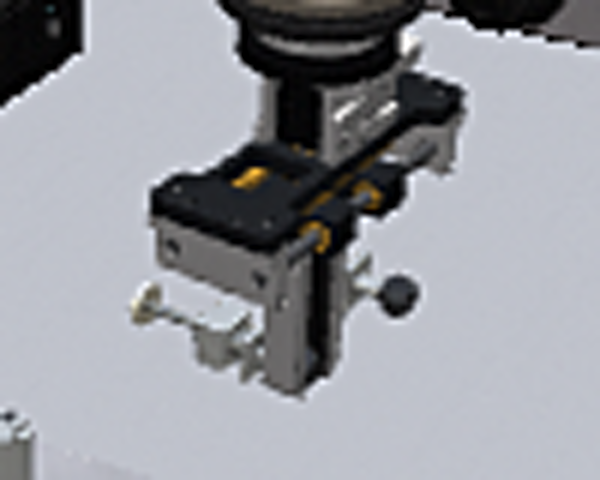

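```bash
python3 -m jog '0 0 0 0 0 -1.5 0;0 0 0 0 0 -2.5 0;0 0 0 0 0 -3 0;0 0 0 0 0 -3 0;0 0 0 0 0 -3 0;0 0 0 0 0 -3 0;0 0 0 0 0 0 0' 25;python3 -c "
from h import *
st()
f=cam('side')['frame'];o=(230,110)
cv2.imwrite('pics/z16.png',cv2.resize(f[o[1]:o[1]+110,o[0]:o[0]+110],None,fx=5,fy=5,interpolation=cv2.INTER_CUBIC))
"
```

```text
t: 17.65
tcp_pos: [0.5038, -0.063, 0.1768]
orientation: [0.066, 0.998, 0.001, -0.005]
wrist_force: [1.2, -0.5, -0.5]
finger_gap: 0.0205
t 17.65 tcp [ 0.5038 -0.063   0.1768] F [ 1.2 -0.5 -0.5] gap 0.0205
toolx [-0.991  0.131  0.01 ] y [0.131 0.991 0.001] z [-0.01   0.002 -1.   ]
j [ 0.9   0.38 -1.07  1.96  0.38  1.04  1.09]
```

View pics/z16.png

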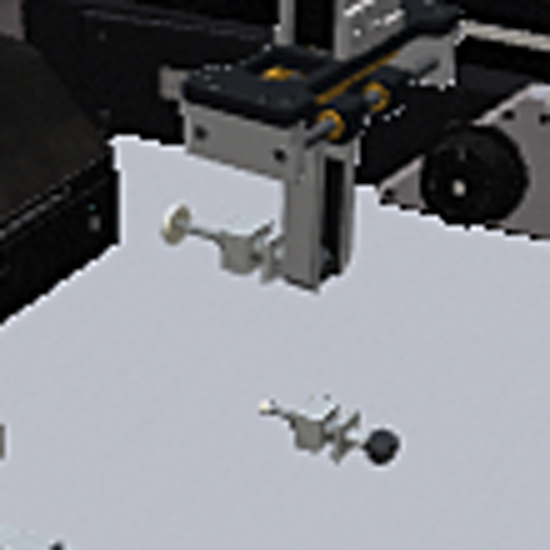

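```bash
python3 -m jog '0 0 0 0 0 0 0;0 0 0 0 0 0 0;0 0 0 0 0 0 0;0 0 0 0 0 0 0;0 0 0 0 0 0 0;0 0 0 0 0 0 0;0 0 0 0 0 0 0;0 0 0 0 0 0 0;0 0 0 0 0 0 0;0 0 0 0 0 0 0;0 0 0 0 0 0 0;0 0 0 0 0 0 0' 3;python3 -c "
from h import *
st()
f=cam('side')['frame'];o=(230,110)
cv2.imwrite('pics/z17.png',cv2.resize(f[o[1]:o[1]+110,o[0]:o[0]+110],None,fx=5,fy=5,interpolation=cv2.INTER_CUBIC))
"
```

```text
t: 18.7
tcp_pos: [0.5002, -0.0634, 0.1696]
orientation: [0.066, 0.998, 0.001, -0.009]
wrist_force: [-0.5, -0.5, -0.7]
finger_gap: 0.0214
t 18.7 tcp [ 0.5002 -0.0634  0.1696] F [-0.5 -0.5 -0.7] gap 0.0214
toolx [-0.991  0.131  0.019] y [0.131 0.991 0.001] z [-0.018  0.004 -1.   ]
j [ 0.89  0.38 -1.07  1.97  0.39  1.03  1.08]
```

View pics/z17.png

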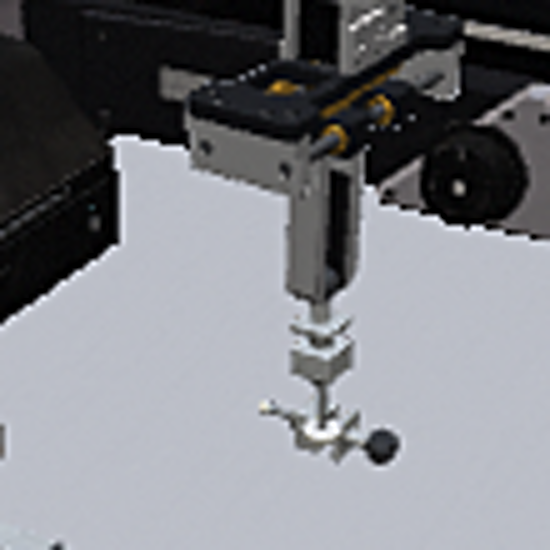

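```bash
python3 -m jog '0 0 0 0 0 0 0;0 0 0 0 0 -0.5 0;0 0 0 0 0 -0.5 0' 30;python3 -c "
from h import *
go(.5,.2517,.18,175.2)"
```

```text
t: 19.0
tcp_pos: [0.5, -0.0635, 0.1796]
orientation: [0.065, 0.998, 0.001, -0.01]
wrist_force: [0.7, 0.6, -0.6]
finger_gap: 0.0205
t 19.0 tcp [ 0.5    -0.0635  0.1796] F [ 0.7  0.6 -0.6] gap 0.0205
toolx [-0.991  0.131  0.02 ] y [0.131 0.991 0.001] z [-0.019  0.004 -1.   ]
j [ 0.9   0.37 -1.08  1.96  0.37  1.05  1.1 ]
GO turn [ 0.1  -1.12 -2.71] shift cm [ 4.12 31.25  0.08]
```

```bash
python3 -m jog '0 -1 -2.7 0 0 0 0;0 0 0 0.3 2 0 0;0 0 0 0.3 3.1 0 0;0 0 0 0.3 3.1 0 0;0 0 0 0.3 3.1 0 0;0 0 0 0.3 3.1 0 0;0 0 0 0.3 3.1 0 0;0 0 0 0.3 3.1 0 0;0 0 0 0.3 3.1 0 0;0 0 0 0.3 3 0 0;0 0 0 0 0 0 0' 30;python3 -c "
from h import *
go(.5064,.2517,.16,175.2)
f=cam('side')['frame'];cv2.imwrite('pics/s18.png',f)
"
```

```text
t: 19.92
tcp_pos: [0.498, 0.2143, 0.1871]
orientation: [0.046, 0.999, 0.001, 0.003]
wrist_force: [-0.5, -0.4, -2.3]
finger_gap: 0.0205
t 19.92 tcp [0.498  0.2143 0.1871] F [-0.5 -0.4 -2.3] gap 0.0205
toolx [-0.996  0.091 -0.005] y [0.091 0.996 0.002] z [ 0.005  0.002 -1.   ]
j [ 0.35  0.43 -1.09  1.89  0.43  1.08  0.57]
GO turn [ 0.14  0.3  -0.45] shift cm [-0.48  3.8   2.72]
```

View pics/s18.png

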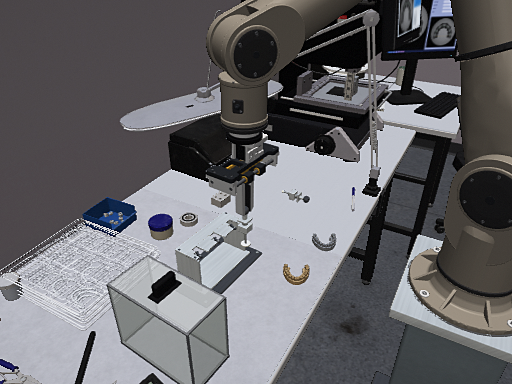

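```bash
python3 -m jog '0.1 0.3 -0.4 -0.2 3 1 0;0 0 0 0 0.6 0 0;0 0 0 0 0 0 0;0 0 0 0 0 -0.1 0;0 0 0 0 0 -0.1 0;0 0 0 0 0 -0.1 0;0 0 0 0 0 -0.1 0;0 0 0 0 0 -0.1 0' 3;python3 -c "
from h import *
go(.5064,.2517,.1416,175.2)
f=cam('side')['frame'];o=(165,150)
cv2.imwrite('pics/z18.png',cv2.resize(f[o[1]:o[1]+120,o[0]:o[0]+120],None,fx=5,fy=5,interpolation=cv2.INTER_CUBIC))
"
```

```text
t: 20.63
tcp_pos: [0.5058, 0.2419, 0.1836]
orientation: [0.046, 0.999, -0.002, 0.0]
wrist_force: [-0.4, -0.7, -1.2]
finger_gap: 0.0218
t 20.63 tcp [0.5058 0.2419 0.1836] F [-0.4 -0.7 -1.2] gap 0.0218
toolx [-0.996  0.092 -0.001] y [ 0.092  0.996 -0.004] z [ 0.001 -0.004 -1.   ]
j [ 0.27  0.47 -1.07  1.85  0.46  1.1   0.51]
GO turn [-0.22  0.06 -0.48] shift cm [0.03 0.99 4.19]
```

View pics/z18.png

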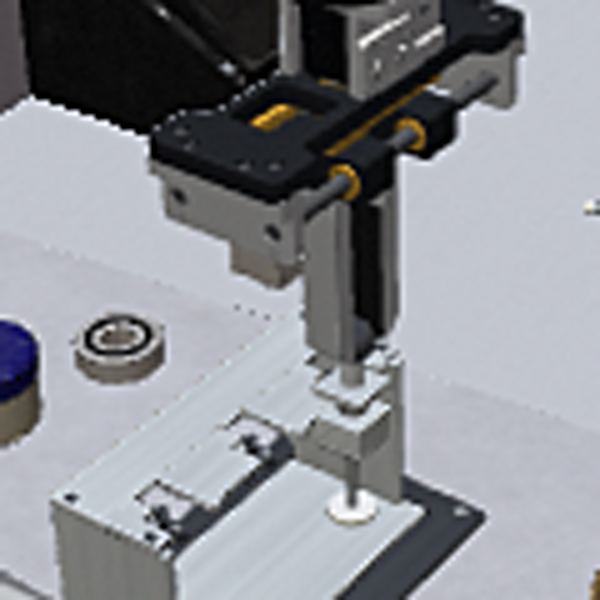

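```bash
cat >> h.py <<'E'
def onvert(c,u,v,x,y):
    p,d=ray(c,u,v); t=np.dot([x-p[0],y-p[1]],d[:2])/np.dot(d[:2],d[:2]); q=p+t*d; return q
E
python3 -c "
from h import *
c=cam('side')
q=onvert(c,165+352.5/5-.5,150+508.5/5-.5,.5058,.2419); print(q, q[2]+.096)
print(proj(c,[[.5058,.2419,.1836],[.5058,.2419,.1836-.096],[.5058,.2419,.1836-.028]])*5-np.array([165,150])*5)
"
```

```text
[0.50642388 0.24229749 0.08036244] 0.17636244251532565
[[346.58534944 328.16678858]
 [351.22515371 494.13685775]
 [347.99081304 378.44151526]]
```

```bash
python3 -c "
from h import *
f=cam('side')['frame'];o=(215,205)
cv2.imwrite('pics/z19.png',cv2.resize(f[o[1]:o[1]+55,o[0]:o[0]+40],None,fx=14,fy=14,interpolation=cv2.INTER_CUBIC))
st()
"
```

```text
t 20.78 tcp [0.5057 0.2424 0.1834] F [-0.6  0.4 -1. ] gap 0.0217
toolx [-0.996  0.092 -0.001] y [ 0.092  0.996 -0.004] z [ 0.001 -0.004 -1.   ]
j [ 0.27  0.47 -1.07  1.85  0.46  1.1   0.51]
```

View pics/z19.png

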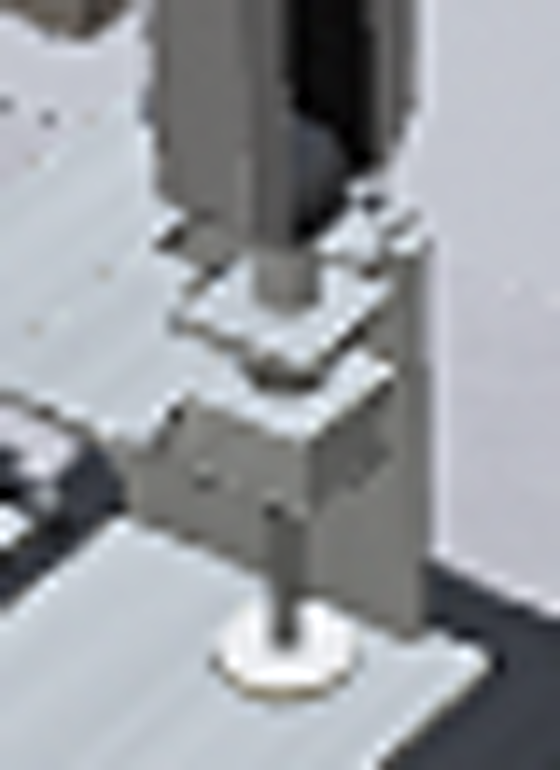

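```bash
python3 -c "
from h import *
c=cam('side')
for u,v,z in((284,303,.005),(293,382,-.010),(285,645,-.066)):
    q=onvert(c,215+(u+.5)/14-.5,205+(v+.5)/14-.5,.5057,.2421); print(q,'knob', q[2]-z+.028)
# plate corner heights: screw FR seen 
"
```

```text
[0.5052773  0.24183164 0.15435799] knob 0.17735799268060456
[0.50432998 0.24123302 0.13818167] knob 0.17618167420538575
[0.50648485 0.24260036 0.08237948] knob 0.17637947878018548
```

```bash
python3 -c "
from h import *
c=cam('side')
x,y=.5057,.2421
ty=np.array([.092,.996]);tx=np.array([-.996,.092])
def P(a,b,z): 
    p=np.array([x,y])+a*tx+b*ty; return np.round((proj(c,[p[0],p[1],z])-[215,205]+.5)*14-.5)
print('near tip corners',P(.008,.011,.1755),P(.008,.023,.1755),P(-.008,.023,.1755),'far tip',P(.008,-.011,.1755),P(.008,-.023,.1755))
for z in(.1766,.1835): print('knob',P(0,0,z),'bottom',P(0,0,z-.011),'front edge',P(.011,0,z))
"
```

```text
near tip corners [277. 247.] [231. 284.] [151. 250.] far tip [358. 181.] [402. 146.]
knob [278. 192.] bottom [279. 247.] front edge [333. 215.]
knob [277. 157.] bottom [278. 213.] front edge [332. 179.]
```

```bash
python3 -m jog '0 0 0 0 0 0 0;-0.2 0 -0.5 0 0.9 1.5 0;0 0 0 0 0 0 0;0 0 0 0 0 1.3 0;0 0 0 0 0 0 0' 30;python3 -c "
from h import *
go(.5064,.2517,.1486,175.2)
"
```

```text
t: 21.3
tcp_pos: [0.5066, 0.2515, 0.1546]
orientation: [0.041, 0.999, -0.0, 0.001]
wrist_force: [-0.6, -0.5, -1.5]
finger_gap: 0.0201
t 21.3 tcp [0.5066 0.2515 0.1546] F [-0.6 -0.5 -1.5] gap 0.0201
toolx [-0.997  0.082 -0.001] y [ 0.082  0.997 -0.   ] z [ 0.001 -0.    -1.   ]
j [ 0.23  0.51 -1.04  1.87  0.5   1.06  0.48]
GO turn [-0.01  0.07  0.07] shift cm [0.02 0.02 0.6 ]
```

```bash
python3 -m jog '0 0 0 0 0 0.6 0;0 0 0 0 0 0 0' 30;python3 -c "
from h import *
go(.5064,.2517,.1486,175.2)
c=cam('side');f=c['frame'];o=(195,200)
cv2.imwrite('pics/z20.png',cv2.resize(f[o[1]:o[1]+60,o[0]:o[0]+60],None,fx=12,fy=12,interpolation=cv2.INTER_CUBIC)[:600])
cam('top','t20.png')
"
```

```text
t: 21.47
tcp_pos: [0.5064, 0.2512, 0.148]
orientation: [0.041, 0.999, -0.0, 0.0]
wrist_force: [0.1, -0.5, -2.0]
finger_gap: 0.0205
t 21.47 tcp [0.5064 0.2512 0.148 ] F [ 0.1 -0.5 -2. ] gap 0.0205
toolx [-0.997  0.083 -0.001] y [ 0.083  0.997 -0.   ] z [ 0.001 -0.001 -1.   ]
j [ 0.23  0.51 -1.03  1.87  0.51  1.05  0.47]
GO turn [-0.03  0.04  0.07] shift cm [ 0.01  0.05 -0.06]
```

View pics/z20.png

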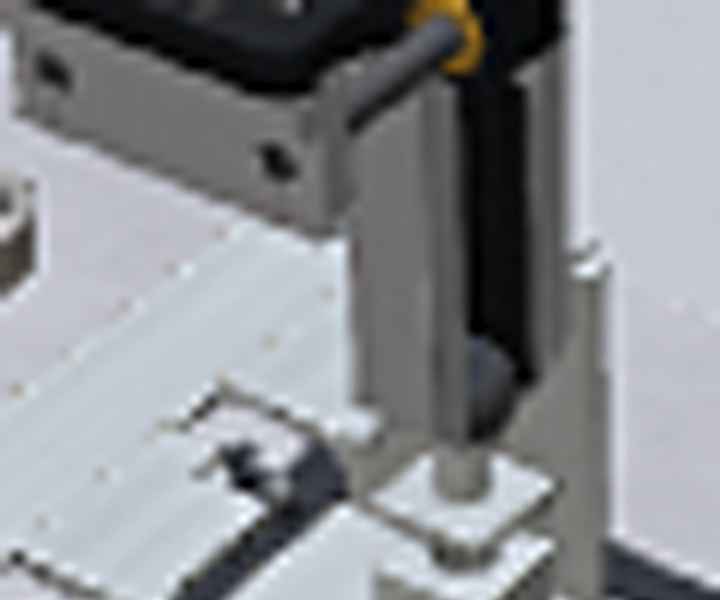

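View pics/t20.png

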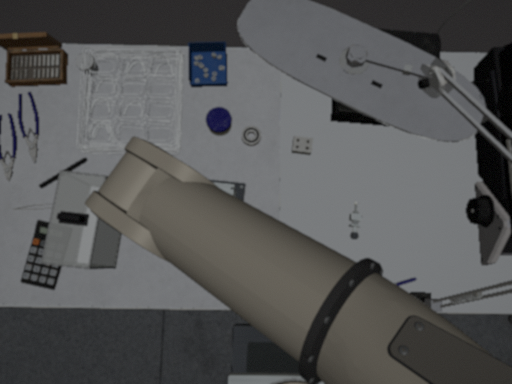

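```bash
python3 -c "
from h import *
c=cam('side')
ey=np.array([.0837,.9965]);ex=np.array([.9965,-.0837])
for u,v in((225,385),(182,425),(203,405),(345,430),(270,500)):
    q=onz(c,195+(u+.5)/12-.5,200+(v+.5)/12-.5,.1116); print((u,v),np.round(q,4),'lat',q[:2]@ey,'along',q[:2]@ex)
for u,v,z in((463,493,.005),(463,564,-.010)):
    q=onvert(c,195+(u+.5)/12-.5,200+(v+.5)/12-.5,.5064,.2512); print(q,'origin', q[2]-z,'lat',q[:2]@ey)
print(np.array([.5662,.2466])@ey,np.array([.5662,.2466])@ex)
"
```

```text
(225, 385) [0.57   0.2373 0.1116] lat 0.28422238479539635 along 0.5481052971837075
(182, 425) [0.5701 0.2524 0.1116] lat 0.29926389212189836 along 0.5469505486499902
(203, 405) [0.5701 0.245  0.1116] lat 0.29184114587003634 along 0.5476072864508575
(345, 430) [0.541  0.2379 0.1116] lat 0.28230117502699004 along 0.5191963058772213
(270, 500) [0.5417 0.2637 0.1116] lat 0.3080978826713041 along 0.5177233482315644
[0.5054529  0.25059015 0.11845028] origin 0.1134502845662484 lat 0.29201949686687123
[0.50581362 0.25082196 0.10090309] origin 0.11090309158801458 lat 0.29228067998146634
0.29312784000000003 0.5435778800000001
```

```bash
python3 -m jog '0 0 0 -0.8 0 -0.25 0;0 0 0 -1 0 0 0;0 0 0 0 0 0 0' 40;python3 -c "
from h import *
go(.5064,.2517,.1500,175.2)
c=cam('side');f=c['frame'];o=(195,200)
cv2.imwrite('pics/z21.png',cv2.resize(f[o[1]:o[1]+60,o[0]:o[0]+60],None,fx=12,fy=12,interpolation=cv2.INTER_CUBIC)[:600])
"
```

```text
t: 21.87
tcp_pos: [0.5268, 0.25, 0.1532]
orientation: [0.041, 0.999, 0.0, 0.002]
wrist_force: [-1.3, -1.4, -3.7]
finger_gap: 0.0195
t 21.87 tcp [0.5268 0.25   0.1532] F [-1.3 -1.4 -3.7] gap 0.0195
toolx [-0.997  0.083 -0.003] y [0.083 0.997 0.   ] z [ 0.003  0.    -1.   ]
j [ 0.22  0.53 -1.02  1.83  0.52  1.07  0.49]
GO turn [0.02 0.18 0.07] shift cm [ 2.05 -0.    0.31]
```

View pics/z21.png

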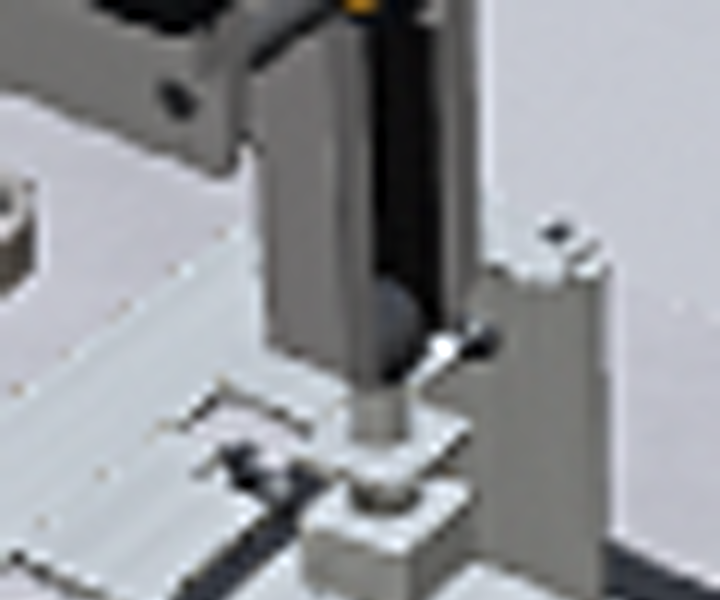

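```bash
python3 -m jog '0 0.2 0 -0.5 0 0.3 0;0 0 0 0 0 0 0' 40;python3 -c "
from h import *
go(.5612,.2471,.1500,175.2)
c=cam('side');f=c['frame'];o=(195,200)
cv2.imwrite('pics/z22.png',cv2.resize(f[o[1]:o[1]+60,o[0]:o[0]+60],None,fx=12,fy=12,interpolation=cv2.INTER_CUBIC)[:600])
"
```

```text
t: 22.08
tcp_pos: [0.5317, 0.2499, 0.1501]
orientation: [0.041, 0.999, 0.0, -0.0]
wrist_force: [0.0, -1.0, -1.6]
finger_gap: 0.0199
t 22.08 tcp [0.5317 0.2499 0.1501] F [ 0.  -1.  -1.6] gap 0.0199
toolx [-0.997  0.082  0.001] y [0.082 0.997 0.001] z [-0.001  0.001 -1.   ]
j [ 0.22  0.54 -1.02  1.82  0.52  1.07  0.49]
GO turn [ 0.04 -0.04  0.08] shift cm [-2.97 -0.04  0.01]
```

View pics/z22.png

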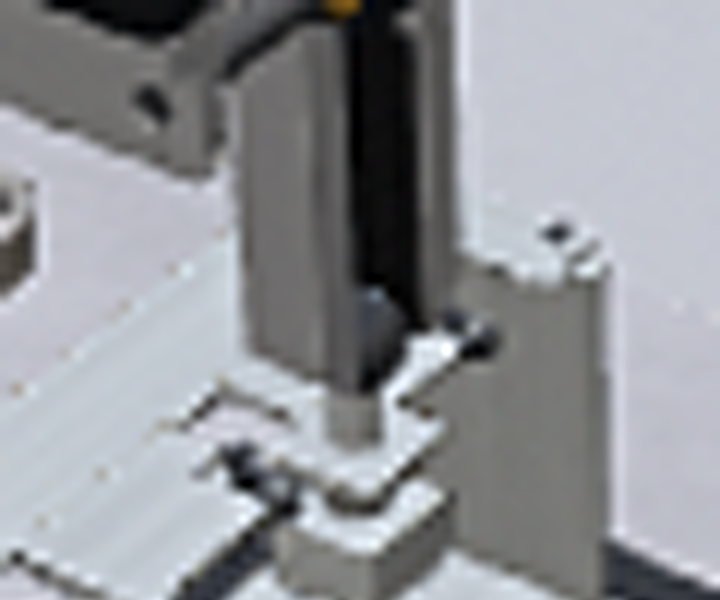

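```bash
python3 -m jog '0 0 0 -0.8 -0.05 0 0;0 0 0 0 0 0 0' 40;python3 -c "
from h import *
go(.5612,.2471,.1500,175.2)
c=cam('side');f=c['frame'];o=(185,200)
cv2.imwrite('pics/z23.png',cv2.resize(f[o[1]:o[1]+60,o[0]:o[0]+60],None,fx=12,fy=12,interpolation=cv2.INTER_CUBIC)[:600])
"
```

```text
t: 22.3
tcp_pos: [0.5397, 0.2492, 0.1504]
orientation: [0.041, 0.999, 0.0, -0.0]
wrist_force: [0.3, -0.0, -2.0]
finger_gap: 0.0204
t 22.3 tcp [0.5397 0.2492 0.1504] F [ 0.3 -0.  -2. ] gap 0.0204
toolx [-0.997  0.081  0.   ] y [0.081 0.997 0.001] z [-0.     0.001 -1.   ]
j [ 0.22  0.55 -1.01  1.81  0.53  1.08  0.5 ]
GO turn [ 0.05 -0.03  0.13] shift cm [-2.16 -0.03  0.03]
```

View pics/z23.png

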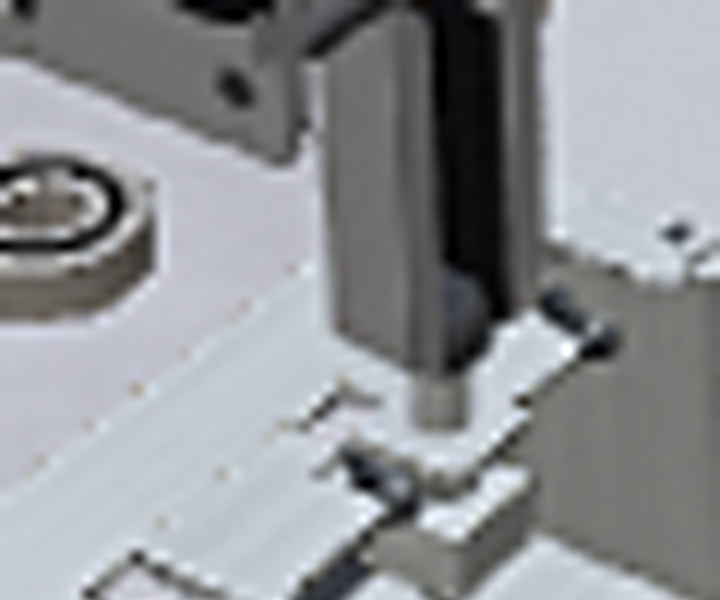

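```bash
python3 -m jog '0 0 0 -0.8 0 0 0;0 0 0 0 0 0 0' 50;python3 -c "
from h import *
go(.5612,.2471,.1500,175.2)"; python3 -m jog '0 0 0 -0.7 0 0 0;0 0 0 0 0 0 0';python3 -c "
from h import *
go(.5612,.2471,.1500,175.2)
c=cam('side');f=c['frame'];o=(185,200)
cv2.imwrite('pics/z24.png',cv2.resize(f[o[1]:o[1]+60,o[0]:o[0]+60],None,fx=12,fy=12,interpolation=cv2.INTER_CUBIC)[:600])
"
```

```text
t: 22.52
tcp_pos: [0.5474, 0.2489, 0.1505]
orientation: [0.04, 0.999, 0.001, -0.0]
wrist_force: [0.4, -0.4, -1.4]
finger_gap: 0.0198
t 22.52 tcp [0.5474 0.2489 0.1505] F [ 0.4 -0.4 -1.4] gap 0.0198
toolx [-0.997  0.081  0.001] y [0.081 0.997 0.001] z [-0.001  0.001 -1.   ]
j [ 0.22  0.56 -1.01  1.79  0.53  1.09  0.51]
GO turn [ 0.06 -0.04  0.18] shift cm [-1.39 -0.07  0.05]
t: 22.68
tcp_pos: [0.553, 0.2478, 0.1494]
orientation: [0.04, 0.999, -0.0, -0.002]
wrist_force: [-1.9, -4.2, -1.1]
finger_gap: 0.0196
t 22.68 tcp [0.553  0.2478 0.1494] F [-1.9 -4.2 -1.1] gap 0.0196
toolx [-0.997  0.08   0.004] y [ 0.08   0.997 -0.001] z [-0.005 -0.001 -1.   ]
j [ 0.21  0.57 -1.    1.78  0.54  1.1   0.52]
GO turn [-0.06 -0.26  0.21] shift cm [-0.82 -0.   -0.06]
```

View pics/z24.png

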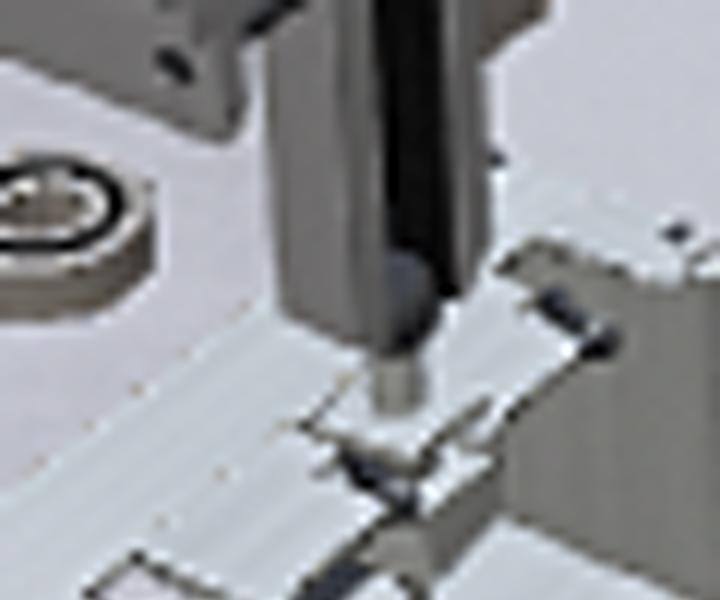

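```bash
python3 -m jog '0 -0.2 0 -0.8 0 0 0;0 0 0 0 0 0 0' 50;python3 -c "
from h import *
go(.5662,.2467,.1500,175.2)"; python3 -m jog '0 0 0 -0.4 0 0 0;0 0 0 0 0 0 0';python3 -c "
from h import *
go(.5662,.2467,.1500,175.2)
c=cam('side');f=c['frame'];o=(185,200)
cv2.imwrite('pics/z25.png',cv2.resize(f[o[1]:o[1]+60,o[0]:o[0]+60],None,fx=12,fy=12,interpolation=cv2.INTER_CUBIC)[:600])
"
```

```text
t: 22.9
tcp_pos: [0.5596, 0.2461, 0.1488]
orientation: [0.04, 0.999, -0.002, -0.001]
wrist_force: [0.3, -5.1, -0.7]
finger_gap: 0.0196
t 22.9 tcp [0.5596 0.2461 0.1488] F [ 0.3 -5.1 -0.7] gap 0.0196
toolx [-0.997  0.079  0.003] y [ 0.079  0.997 -0.004] z [-0.003 -0.004 -1.   ]
j [ 0.21  0.58 -1.    1.77  0.54  1.1   0.52]
GO turn [-0.23 -0.15  0.26] shift cm [-0.66  0.11 -0.12]
t: 23.07
tcp_pos: [0.564, 0.2455, 0.1489]
orientation: [0.04, 0.999, -0.002, -0.001]
wrist_force: [0.1, 0.2, -0.4]
finger_gap: 0.0198
t 23.07 tcp [0.564  0.2455 0.1489] F [ 0.1  0.2 -0.4] gap 0.0198
toolx [-0.997  0.08   0.002] y [ 0.08   0.997 -0.004] z [-0.002 -0.004 -1.   ]
j [ 0.21  0.59 -0.99  1.76  0.55  1.11  0.52]
GO turn [-0.25 -0.1   0.24] shift cm [-0.21  0.14 -0.11]
```

View pics/z25.png

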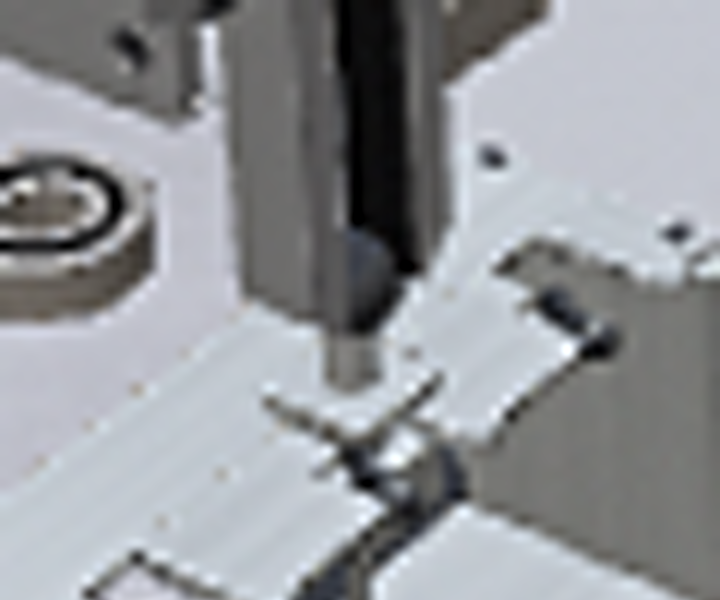

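```bash
python3 -m jog '0 0 0 0.3 0 0 0;0 0 0 0 0 0 0;0 0 0 0.3 0 0 0;0 0 0 0 0 0 0' 50;python3 -c "
from h import *
go(.5640,.2467,.1500,175.2)"
```

```text
t: 23.45
tcp_pos: [0.5581, 0.246, 0.1497]
orientation: [0.04, 0.999, -0.002, 0.001]
wrist_force: [2.2, -2.9, -2.0]
finger_gap: 0.0197
t 23.45 tcp [0.5581 0.246  0.1497] F [ 2.2 -2.9 -2. ] gap 0.0197
toolx [-0.997  0.08  -0.001] y [ 0.08   0.997 -0.004] z [ 0.001 -0.004 -1.   ]
j [ 0.21  0.58 -1.    1.77  0.54  1.1   0.52]
GO turn [-0.24  0.07  0.24] shift cm [-0.58  0.12 -0.03]
```

```bash
python3 -m jog '0 0 0 -0.6 0 0 0;0 0 0 0 0 0 0;0 0 0 -0.4 0 0 0;0 0 0 0 0 0 0' 50;python3 -c "
from h import *
go(.5640,.2467,.1500,175.2)"
```

```text
t: 23.78
tcp_pos: [0.5674, 0.2461, 0.1498]
orientation: [0.039, 0.999, -0.002, -0.0]
wrist_force: [-2.1, 0.2, -0.9]
finger_gap: 0.0194
t 23.78 tcp [0.5674 0.2461 0.1498] F [-2.1  0.2 -0.9] gap 0.0194
toolx [-0.997  0.078  0.001] y [ 0.078  0.997 -0.003] z [-0.001 -0.003 -1.   ]
j [ 0.21  0.59 -0.99  1.75  0.55  1.11  0.53]
GO turn [-0.19 -0.04  0.3 ] shift cm [ 0.34  0.03 -0.02]
```

```bash
python3 -m jog '0 0 0 0.2 0 0.1 0;0 0 0 0 0 0.1 0;0 0 0 0 0 0 38;0 0 0 0 0 0 38;0 0 0 0 0 0 38;0 0 0 0 0 -1 38;0 0 0 0 0 -2 38;0 0 0 0 0 -2 38;0 0 0 0 0 0 38' 30;python3 -c "
from h import *
go(.5640,.2467,.1500,175.2)
c=cam('side');f=c['frame'];o=(185,200)
cv2.imwrite('pics/z26.png',cv2.resize(f[o[1]:o[1]+60,o[0]:o[0]+60],None,fx=12,fy=12,interpolation=cv2.INTER_CUBIC)[:600])
"
```

```text
t: 24.53
tcp_pos: [0.5652, 0.2477, 0.2011]
orientation: [0.039, 0.999, -0.001, -0.001]
wrist_force: [0.7, 0.2, -0.5]
finger_gap: 0.0358
t 24.53 tcp [0.5652 0.2477 0.2011] F [ 0.7  0.2 -0.5] gap 0.0358
toolx [-0.997  0.077  0.001] y [ 0.077  0.997 -0.002] z [-0.002 -0.002 -1.   ]
j [ 0.23  0.54 -1.03  1.71  0.49  1.19  0.57]
GO turn [-0.1  -0.08  0.38] shift cm [ 0.11 -0.1   5.11]
```

View pics/z26.png

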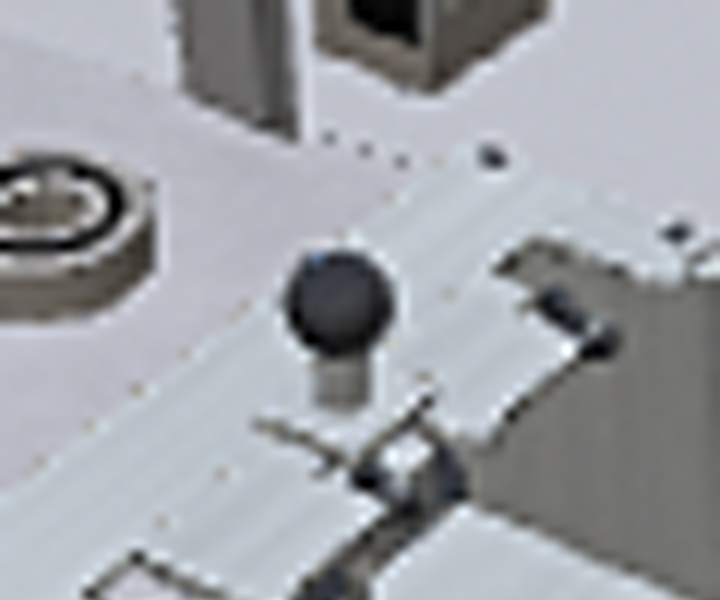

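```bash
python3 - <<'E'
from h import *
go(.4895,-.1506,.15,175)
c=cam('top','t27.png');s=cam('side','s27.png')
q=onz(s,185+338.5/12-.5,200+303.5/12-.5,.1396);print('disc knob',q,'bay est (.5640,.2465)')
for im,cm,x0,y0,x1,y1,n in((c['frame'],c,330,180,380,255,'top'),(s['frame'],s,255,175,330,225,'side')):
    g=im.max(2)[y0:y1,x0:x1]; m=(g<75).astype(np.uint8)
    k,l,stt,ce=cv2.connectedComponentsWithStats(m)
    for i in range(1,k):
        if 8<stt[i,4]<200:
            w=np.where(l==i); wt=110-g[w].astype(float); u=(w[1]*wt).sum()/wt.sum()+x0; v=(w[0]*wt).sum()/wt.sum()+y0
            print(n,stt[i,4],(u,v),np.round(onz(cm,u,v,.013),4))
E
```

```text
t 24.58 tcp [0.565  0.2472 0.1996] F [-0.7  0.3  0.4] gap 0.0356
toolx [-0.997  0.077  0.002] y [ 0.077  0.997 -0.002] z [-0.002 -0.002 -1.   ]
j [ 0.23  0.54 -1.03  1.71  0.49  1.19  0.57]
GO turn [-0.13 -0.11  0.57] shift cm [  4.44 -40.23   5.07]
disc knob [0.56414962 0.24592556 0.1396    ] bay est (.5640,.2465)
side 31 (np.float64(305.6532258064516), np.float64(199.19623655913978)) [ 0.4881 -0.1504  0.013 ]
```

View pics/s27.png

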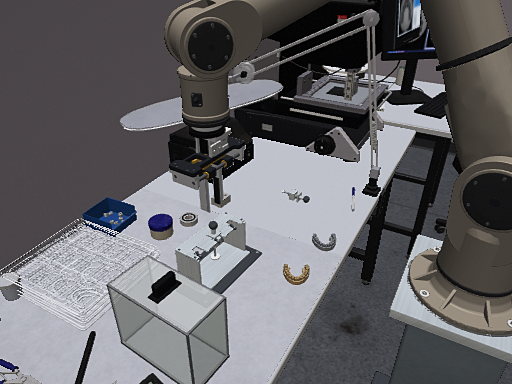

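```bash
python3 -m jog '0 0 0 0 0 -3 50;0 0 0 0 -1.5 -3 60;0 0 0 0.5 -3.5 0 60;0 0 0 0.5 -3.5 0 60;0 0 0 0.5 -3.5 0 60;0 0 0 0.5 -3.5 0 60;0 0 0 0.5 -3.5 0 60;0 0 0 0.5 -3.5 0 60;0 0 0 0.5 -3.5 0 60;0 0 0 0.5 -3.5 1 60;0 0 0 0.5 -3.5 1 60;0 0 0 0 -3.5 1 60;0 0 0 0 0 0 60' 40;python3 -c "
from h import *
go(.4895,-.1506,.12,175)"
```

```text
t: 25.77
tcp_pos: [0.4827, -0.1297, 0.2226]
orientation: [0.037, 0.999, -0.002, -0.008]
wrist_force: [-1.4, -1.0, 0.6]
finger_gap: 0.056
t 25.77 tcp [ 0.4827 -0.1297  0.2226] F [-1.4 -1.   0.6] gap 0.056
toolx [-0.997  0.073  0.016] y [ 0.073  0.997 -0.005] z [-0.016 -0.004 -1.   ]
j [ 1.06  0.29 -1.08  1.92  0.29  1.11  1.36]
GO turn [-0.27 -0.9   0.79] shift cm [-0.99 -1.99 10.25]
```

```bash
python3 -m jog '-0.3 -0.9 0.8 -0.9 -2 3 60;0 0 0 0 0 0 60;0 0 0 0 0 3.5 60;0 0 0 0 0 3.5 60;0 0 0 0 0 3.5 60;0 0 0 0 0 0 60' 40;python3 -c "
from h import *
go(.4895,-.1506,.05,175)"
```

```text
t: 26.27
tcp_pos: [0.4876, -0.1544, 0.0815]
orientation: [0.049, 0.999, 0.0, -0.001]
wrist_force: [-2.4, 0.0, -1.5]
finger_gap: 0.0565
t 26.27 tcp [ 0.4876 -0.1544  0.0815] F [-2.4  0.  -1.5] gap 0.0565
toolx [-0.995  0.097  0.002] y [0.097 0.995 0.001] z [-0.002  0.001 -1.   ]
j [ 0.94  0.49 -0.93  2.04  0.52  0.86  1.19]
GO turn [ 0.04 -0.11 -0.57] shift cm [-0.16  0.4   3.15]
```

```bash
python3 -m jog '0 0 -0.6 0 0.4 2 60;0 0 0 0 0 0 60;0 0 0 0.2 0 1.6 55;0 0 0 0 0 0 55' 40;python3 -c "
from h import *
go(.4892,-.1506,.0115,175)"
```

```text
t: 26.6
tcp_pos: [0.486, -0.1488, 0.0473]
orientation: [0.043, 0.999, 0.001, -0.003]
wrist_force: [-1.4, -0.1, -0.5]
finger_gap: 0.0517
t 26.6 tcp [ 0.486  -0.1488  0.0473] F [-1.4 -0.1 -0.5] gap 0.0517
toolx [-0.996  0.085  0.005] y [0.085 0.996 0.002] z [-0.005  0.003 -1.   ]
j [ 0.89  0.54 -0.89  2.07  0.58  0.81  1.14]
GO turn [ 0.14 -0.3   0.12] shift cm [-0.35 -0.17  3.57]
```

```bash
python3 -m jog '0.1 -0.3 0 -0.2 -0.2 1.8 50;0 0 0 0 0 0 50;0 0 0 0.2 0 1.6 50;0 0 0 0 0 0 50' 40;python3 -c "
from h import *
go(.4892,-.1506,.0115,175)"
```

```text
t: 26.93
tcp_pos: [0.4898, -0.1519, 0.021]
orientation: [0.043, 0.999, -0.001, 0.003]
wrist_force: [-1.6, 0.3, -1.1]
finger_gap: 0.047
t 26.93 tcp [ 0.4898 -0.1519  0.021 ] F [-1.6  0.3 -1.1] gap 0.047
toolx [-0.996  0.086 -0.006] y [ 0.086  0.996 -0.002] z [ 0.006 -0.003 -1.   ]
j [ 0.86  0.57 -0.85  2.08  0.64  0.76  1.09]
GO turn [-0.12  0.34  0.05] shift cm [0.08 0.13 0.95]
```

```bash
python3 -m jog '0 0.4 0 0.2 0.1 1 45;0 0 0 0 0 0 45' 25;python3 -c "
from h import *
go(.4892,-.1506,.0105,175)
f=cam('side')['frame'];o=(255,140)
cv2.imwrite('pics/z28.png',cv2.resize(f[o[1]:o[1]+80,o[0]:o[0]+80],None,fx=7,fy=7,interpolation=cv2.INTER_CUBIC))
"
```

```text
t: 27.1
tcp_pos: [0.4897, -0.1513, 0.0142]
orientation: [0.044, 0.999, -0.002, 0.001]
wrist_force: [-0.9, 0.2, -1.5]
finger_gap: 0.0425
t 27.1 tcp [ 0.4897 -0.1513  0.0142] F [-0.9  0.2 -1.5] gap 0.0425
toolx [-0.996  0.087 -0.001] y [ 0.087  0.996 -0.003] z [ 0.001 -0.003 -1.   ]
j [ 0.85  0.59 -0.84  2.08  0.65  0.75  1.08]
GO turn [-0.19  0.07  0.  ] shift cm [0.06 0.06 0.37]
```

View pics/z28.png

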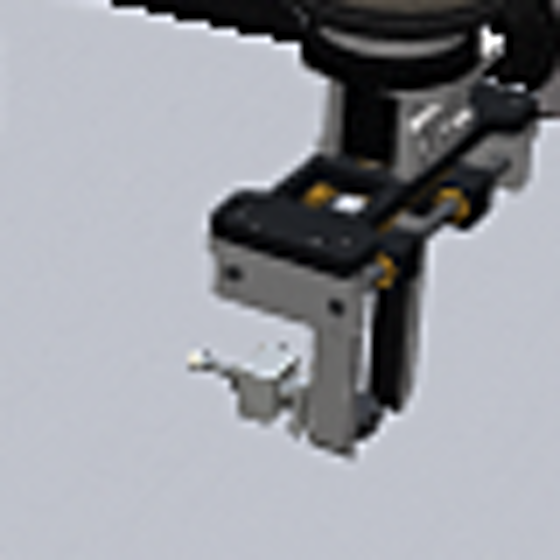

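Knob between the fingers as expected. Lower slightly, grip, lift.

```bash
python3 -m jog '-0.2 0 0 0 0.1 0.4 45;0 0 0 0 0 0 0;0 0 0 0 0 0 0;0 0 0 0 0 0 0;0 0 0 0 0 0 0;0 0 0 0 0 0 0' 25; python3 -c "
from h import *
st()"; python3 -m jog '0 0 0 0 0 -1.5 0;0 0 0 0 0 -2.5 0;0 0 0 0 0 -3 0;0 0 0 0 0 -3 0;0 0 0 0 0 -3 0;0 0 0 0 0 -3 0;0 0 0 0 0 0 0' 25;python3 -c "
from h import *
go(.4892,-.15,.18,175)
f=cam('side')['frame'];o=(245,100)
cv2.imwrite('pics/z29.png',cv2.resize(f[o[1]:o[1]+110,o[0]:o[0]+110],None,fx=5,fy=5,interpolation=cv2.INTER_CUBIC))
"
```

```text
t: 27.65
tcp_pos: [0.4921, -0.1504, 0.0132]
orientation: [0.043, 0.999, -0.0, 0.002]
wrist_force: [0.9, -0.1, -0.8]
finger_gap: 0.0204
t 27.65 tcp [ 0.4921 -0.1504  0.0132] F [ 0.9 -0.1 -0.8] gap 0.0204
toolx [-0.996  0.087 -0.005] y [ 0.087  0.996 -0.   ] z [ 0.005 -0.001 -1.   ]
j [ 0.85  0.59 -0.84  2.08  0.65  0.75  1.08]
t: 28.23
tcp_pos: [0.4889, -0.1482, 0.1778]
orientation: [0.042, 0.999, 0.002, -0.001]
wrist_force: [1.4, -0.1, -0.7]
finger_gap: 0.0207
t 28.23 tcp [ 0.4889 -0.1482  0.1778] F [ 1.4 -0.1 -0.7] gap 0.0207
toolx [-0.996  0.084  0.003] y [0.084 0.996 0.003] z [-0.002  0.004 -1.   ]
j [ 1.04  0.36 -1.04  1.96  0.36  1.03  1.32]
GO turn [ 0.19 -0.14  0.21] shift cm [-0.04 -0.17 -0.22]
```

View pics/z29.png

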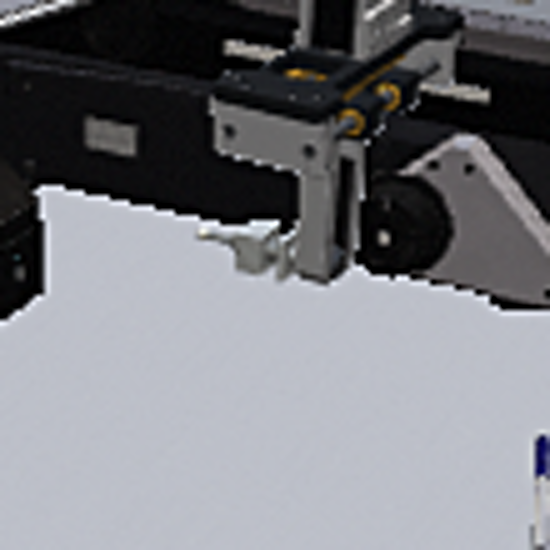

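```bash
python3 -m jog '0 0 0 0 0 0 0;0 0 0 0 0 -0.1 0;0 0 0 0 0 -0.1 0;0 0 0 0 0 -0.1 0;0 0 0 0 0 -0.1 0;0 0 0 0 0 -0.1 0;0 0 0 0 0 -0.1 0;0 0 0 0 0 -0.1 0;0 0 0 0 0 -0.1 0;0 0 0 0 0 -0.1 0' 3;python3 -c "
from h import *
go(.4990,.1872,.19,175.2)
f=cam('side')['frame'];o=(245,100)
cv2.imwrite('pics/z30.png',cv2.resize(f[o[1]:o[1]+110,o[0]:o[0]+110],None,fx=5,fy=5,interpolation=cv2.INTER_CUBIC))
"
```

```text
t: 29.12
tcp_pos: [0.4854, -0.148, 0.1805]
orientation: [0.042, 0.999, 0.003, -0.005]
wrist_force: [0.7, -0.5, -0.6]
finger_gap: 0.0211
t 29.12 tcp [ 0.4854 -0.148   0.1805] F [ 0.7 -0.5 -0.6] gap 0.0211
toolx [-0.996  0.083  0.011] y [0.083 0.996 0.006] z [-0.01   0.007 -1.   ]
j [ 1.05  0.36 -1.04  1.96  0.35  1.04  1.33]
GO turn [ 0.34 -0.62  0.01] shift cm [ 1.45 33.53 -0.73]
```

View pics/z30.png

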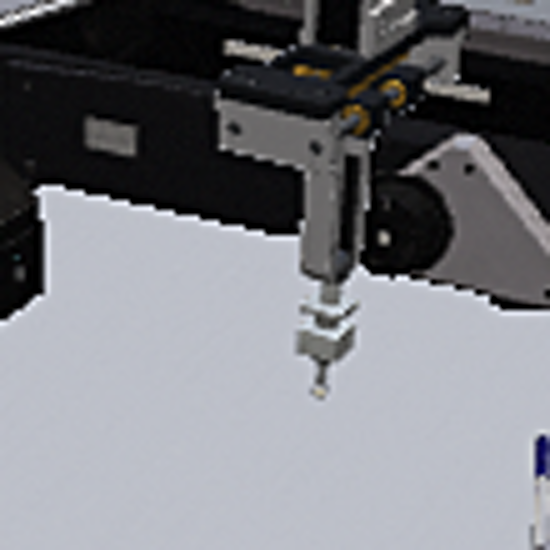

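Hanging tip down. Firm up and carry to the right bay.

```bash
python3 -m jog '0 0 0 0 0 -0.3 0;0.3 -0.6 0 0 0 -0.3 0;0 0 0 0.1 2 0 0;0 0 0 0.1 3.1 0 0;0 0 0 0.1 3.1 0 0;0 0 0 0.1 3.1 0 0;0 0 0 0.1 3.1 0 0;0 0 0 0.1 3.1 0 0;0 0 0 0.1 3.1 0 0;0 0 0 0.1 3.1 0 0;0 0 0 0.1 3.1 0 0;0 0 0 0 3 0 0;0 0 0 0 0 0 0' 30;python3 -c "
from h import *
go(.5010,.1872,.175,175.2)
"
```

```text
t: 30.25
tcp_pos: [0.5034, 0.1604, 0.1908]
orientation: [0.046, 0.999, -0.001, 0.006]
wrist_force: [-0.7, -0.4, -1.0]
finger_gap: 0.0203
t 30.25 tcp [0.5034 0.1604 0.1908] F [-0.7 -0.4 -1. ] gap 0.0203
toolx [-0.996  0.092 -0.012] y [ 0.092  0.996 -0.001] z [ 0.012 -0.002 -1.   ]
j [ 0.46  0.39 -1.09  1.92  0.4   1.06  0.68]
GO turn [-0.05  0.7  -0.49] shift cm [0.5  2.64 1.57]
```

```bash
python3 -m jog '0 0.7 -0.5 0.5 2.5 1 0;0 0 0 0 0 0 0;0 0 0 0 0 -0.1 0;0 0 0 0 0 -0.1 0;0 0 0 0 0 -0.1 0;0 0 0 0 0 -0.1 0;0 0 0 0 0 -0.1 0' 3;python3 -m jog '0 0 0 0 0 0 0;0 0 0 0 0 -0.1 0' 30; python3 -c "
from h import *
s=go(.5010,.1872,.150,175.2)
c=cam('side');f=c['frame'];o=(205,185)
cv2.imwrite('pics/z31.png',cv2.resize(f[o[1]:o[1]+50,o[0]:o[0]+60],None,fx=12,fy=12,interpolation=cv2.INTER_CUBIC)[:600])
"
```

```text
t: 30.83
tcp_pos: [0.5005, 0.1886, 0.1875]
orientation: [0.04, 0.999, 0.0, 0.002]
wrist_force: [0.4, -0.0, -1.2]
finger_gap: 0.0212
t: 31.0
tcp_pos: [0.5009, 0.1874, 0.189]
orientation: [0.041, 0.999, -0.0, 0.002]
wrist_force: [0.9, -0.3, -2.1]
finger_gap: 0.02
t 31.0 tcp [0.5009 0.1874 0.189 ] F [ 0.9 -0.3 -2.1] gap 0.02
toolx [-0.997  0.082 -0.004] y [ 0.082  0.997 -0.   ] z [ 0.004 -0.001 -1.   ]
j [ 0.4   0.41 -1.08  1.9   0.41  1.07  0.64]
GO turn [-0.01  0.25  0.11] shift cm [ 0.01 -0.02  3.9 ]
```

View pics/z31.png

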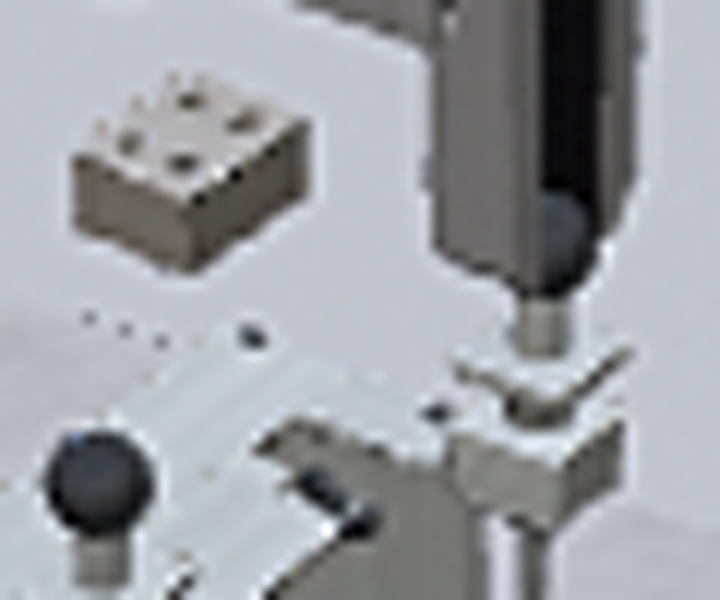

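```bash
python3 -c "
from h import *
c=cam('side');s=st()
ey=np.array([.0837,.9965])
for u,v,z in((543,355,.005),(535,430,-.010)):
    q=onvert(c,205+(u+.5)/12-.5,185+(v+.5)/12-.5,*s['tcp_pos'][:2]); print(q,'knob-tcp', q[2]-z+.028-s['tcp_pos'][2],'lat',q[:2]@ey, s['tcp_pos'][:2]@ey)
"
```

```text
t 31.1 tcp [0.501  0.1876 0.1891] F [ 0.2 -0.4 -0.7] gap 0.0206
toolx [-0.997  0.082 -0.005] y [0.082 0.997 0.   ] z [ 0.005 -0.    -1.   ]
j [ 0.4   0.41 -1.08  1.9   0.41  1.07  0.64]
[0.4978815  0.18584499 0.15644468] knob-tcp -0.009700540663737933 lat 0.22686721432959317 0.22889742542278
[0.49931429 0.18666227 0.13822023] knob-tcp -0.01292498626366656 lat 0.2278015570920619 0.22889742542278
```

```bash
python3 -m jog '0 0.3 0 0 0 1.5 0;0 0 0 0 0 0 0;0 0 0 0 0 1.5 0;0 0 0 0 0 0 0;0 0 0 0 0 0.5 0;0 0 0 0 0 0 0' 40; python3 -c "
from h import *
s=go(.5010,.1872,.152,175.2)
c=cam('side');f=c['frame'];o=(205,185)
cv2.imwrite('pics/z32.png',cv2.resize(f[o[1]:o[1]+50,o[0]:o[0]+60],None,fx=12,fy=12,interpolation=cv2.INTER_CUBIC)[:600])
"
```

```text
t: 31.6
tcp_pos: [0.5009, 0.1872, 0.1514]
orientation: [0.041, 0.999, -0.0, -0.001]
wrist_force: [-0.5, -0.7, -2.5]
finger_gap: 0.0198
t 31.6 tcp [0.5009 0.1872 0.1514] F [-0.5 -0.7 -2.5] gap 0.0198
toolx [-0.997  0.082  0.002] y [ 0.082  0.997 -0.   ] z [-0.002 -0.    -1.   ]
j [ 0.36  0.46 -1.05  1.93  0.46  1.02  0.6 ]
GO turn [-0.01 -0.14  0.1 ] shift cm [-0.01  0.   -0.06]
```

View pics/z32.png

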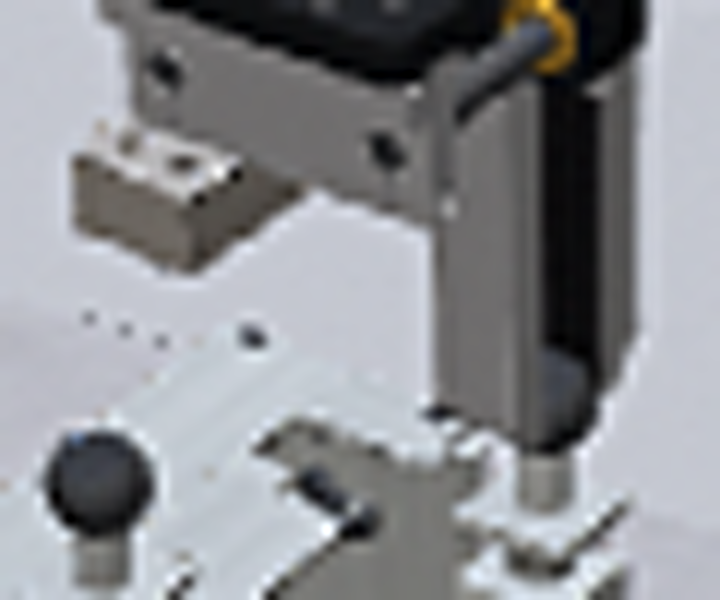

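```bash
python3 -c "
from h import *
c=cam('side')
for z in (.1396,.1426): print(z,(proj(c,[.5009,.1872,z])-[205,185]+.5)*12,(proj(c,[.5009,.1872,z-.023])-[205,185]+.5)*12)
print((proj(c,[.5642,.2460,.1396])-[205,185]+.5)*12)
"
```

```text
0.1396 [527.23824196 423.96199113] [527.76604308 516.63330984]
0.1426 [527.16842944 411.70430826] [527.6979356  504.67499853]
[ 98.0734459  483.62115081]
```

```bash
python3 -m jog '0 0 0 -1 0 0 0;0 0 0 0 0 0 0;0 0 0 -1 0 0 0;0 0 0 0 0 0 0' 40; python3 -c "
from h import *
s=go(.5010,.1872,.152,175.2); print(s['tcp_pos'][:2]@np.array([.0837,.9965]))
c=cam('side');f=c['frame'];o=(205,185)
cv2.imwrite('pics/z33.png',cv2.resize(f[o[1]:o[1]+50,o[0]:o[0]+60],None,fx=12,fy=12,interpolation=cv2.INTER_CUBIC)[:600])
"
```

```text
t: 32.03
tcp_pos: [0.524, 0.186, 0.154]
orientation: [0.041, 0.999, 0.0, 0.0]
wrist_force: [-0.9, -0.7, -0.9]
finger_gap: 0.0197
t 32.03 tcp [0.524 0.186 0.154] F [-0.9 -0.7 -0.9] gap 0.0197
toolx [-0.997  0.082 -0.001] y [0.082 0.997 0.001] z [ 0.001  0.001 -1.   ]
j [ 0.35  0.48 -1.03  1.89  0.48  1.04  0.61]
GO turn [0.04 0.04 0.09] shift cm [ 2.31 -0.07  0.2 ]
0.22920961621277902
```

View pics/z33.png

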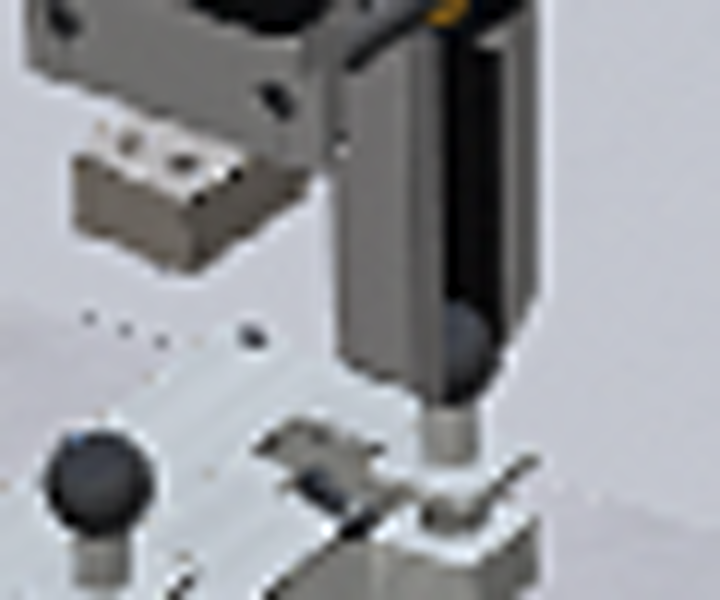

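```bash
python3 -m jog '0 0 0 -0.5 -0.05 0.3 0;0 0 0 0 0 0 0;0 0 0 -0.8 -0.05 0.1 0;0 0 0 0 0 0 0' 40; python3 -c "
from h import *
s=go(.5587,.1824,.151,175.2); print(s['tcp_pos'][:2]@np.array([.0837,.9965]))
c=cam('side');f=c['frame'];o=(205,185)
cv2.imwrite('pics/z34.png',cv2.resize(f[o[1]:o[1]+50,o[0]:o[0]+60],None,fx=12,fy=12,interpolation=cv2.INTER_CUBIC)[:600])
"
```

```text
t: 32.42
tcp_pos: [0.5373, 0.1842, 0.1496]
orientation: [0.041, 0.999, 0.0, 0.0]
wrist_force: [0.5, -0.3, -1.7]
finger_gap: 0.0199
t 32.42 tcp [0.5373 0.1842 0.1496] F [ 0.5 -0.3 -1.7] gap 0.0199
toolx [-0.997  0.081 -0.001] y [0.081 0.997 0.001] z [ 0.001  0.001 -1.   ]
j [ 0.34  0.51 -1.02  1.87  0.5   1.05  0.61]
GO turn [0.04 0.03 0.14] shift cm [-2.15 -0.01 -0.14]
0.22854507900631443
```

View pics/z34.png

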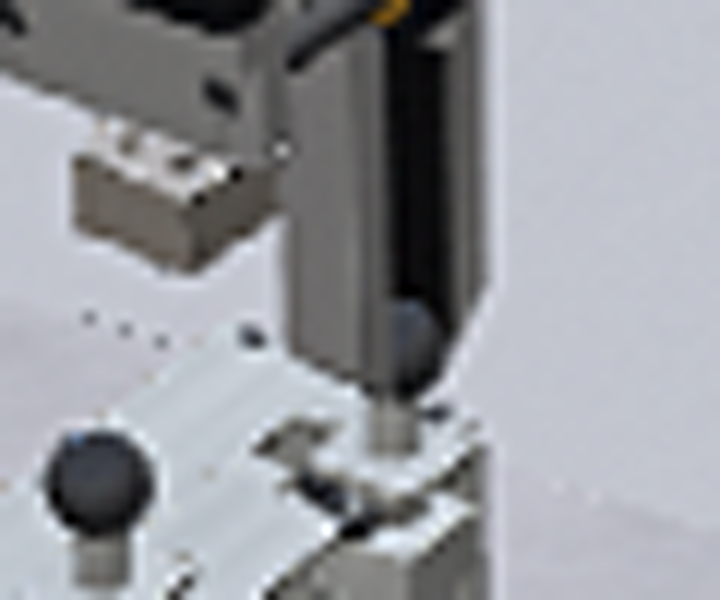

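```bash
python3 -m jog '0 0 0 -0.8 0 -0.1 0;0 0 0 0 0 0 0' 50;python3 -c "
from h import *
go(.5587,.1824,.151,175.2)"; python3 -m jog '0 0 0 -0.8 0 0 0;0 0 0 0 0 0 0';python3 -c "
from h import *
go(.5587,.1824,.151,175.2)"
```

```text
t: 32.63
tcp_pos: [0.5449, 0.1838, 0.1506]
orientation: [0.04, 0.999, 0.0, -0.0]
wrist_force: [0.2, 0.7, -0.2]
finger_gap: 0.0196
t 32.63 tcp [0.5449 0.1838 0.1506] F [ 0.2  0.7 -0.2] gap 0.0196
toolx [-0.997  0.08   0.   ] y [0.08  0.997 0.001] z [-0.     0.001 -1.   ]
j [ 0.34  0.52 -1.01  1.85  0.5   1.06  0.62]
GO turn [ 0.03 -0.01  0.18] shift cm [-1.39 -0.03 -0.04]
t: 32.8
tcp_pos: [0.551, 0.1825, 0.1494]
orientation: [0.04, 0.999, -0.001, -0.003]
wrist_force: [-1.7, -3.3, -2.0]
finger_gap: 0.0194
t 32.8 tcp [0.551  0.1825 0.1494] F [-1.7 -3.3 -2. ] gap 0.0194
toolx [-0.997  0.08   0.005] y [ 0.08   0.997 -0.002] z [-0.005 -0.001 -1.   ]
j [ 0.33  0.53 -1.    1.84  0.51  1.07  0.63]
GO turn [-0.09 -0.29  0.22] shift cm [-0.77  0.05 -0.17]
```

```bash
python3 -m jog '0 -0.3 0 -0.8 0 -0.1 0;0 0 0 0 0 0 0' 50;python3 -c "
from h import *
st()"; python3 -m jog '0 0 0 -0.5 0 0 0;0 0 0 0 0 0 0';python3 -c "
from h import *
st()"; python3 -m jog '0 0 0 -0.4 0 0 0;0 0 0 0 0 0 0';python3 -c "
from h import *
st()
c=cam('side');f=c['frame'];o=(195,185)
cv2.imwrite('pics/z35.png',cv2.resize(f[o[1]:o[1]+50,o[0]:o[0]+60],None,fx=12,fy=12,interpolation=cv2.INTER_CUBIC)[:600])"
```

```text
t: 32.97
tcp_pos: [0.5581, 0.1805, 0.1493]
orientation: [0.04, 0.999, -0.002, -0.001]
wrist_force: [1.9, -4.0, -1.0]
finger_gap: 0.0196
t 32.97 tcp [0.5581 0.1805 0.1493] F [ 1.9 -4.  -1. ] gap 0.0196
toolx [-0.997  0.08   0.003] y [ 0.08   0.997 -0.005] z [-0.003 -0.004 -1.   ]
j [ 0.33  0.54 -1.    1.82  0.51  1.07  0.63]
t: 33.13
tcp_pos: [0.5634, 0.1803, 0.1495]
orientation: [0.04, 0.999, -0.002, -0.001]
wrist_force: [-0.6, -0.4, -1.3]
finger_gap: 0.0197
t 33.13 tcp [0.5634 0.1803 0.1495] F [-0.6 -0.4 -1.3] gap 0.0197
toolx [-0.997  0.08   0.002] y [ 0.08   0.997 -0.004] z [-0.003 -0.004 -1.   ]
j [ 0.33  0.54 -0.99  1.81  0.52  1.08  0.63]
t: 33.3
tcp_pos: [0.5663, 0.1807, 0.1493]
orientation: [0.039, 0.999, -0.002, -0.002]
wrist_force: [-4.0, -2.0, -2.5]
finger_gap: 0.0196
t 33.3 tcp [0.5663 0.1807 0.1493] F [-4.  -2.  -2.5] gap 0.0196
toolx [-0.997  0.079  0.005] y [ 0.079  0.997 -0.004] z [-0.005 -0.004 -1.   ]
j [ 0.33  0.55 -0.99  1.8   0.52  1.08  0.64]
```

View pics/z35.png

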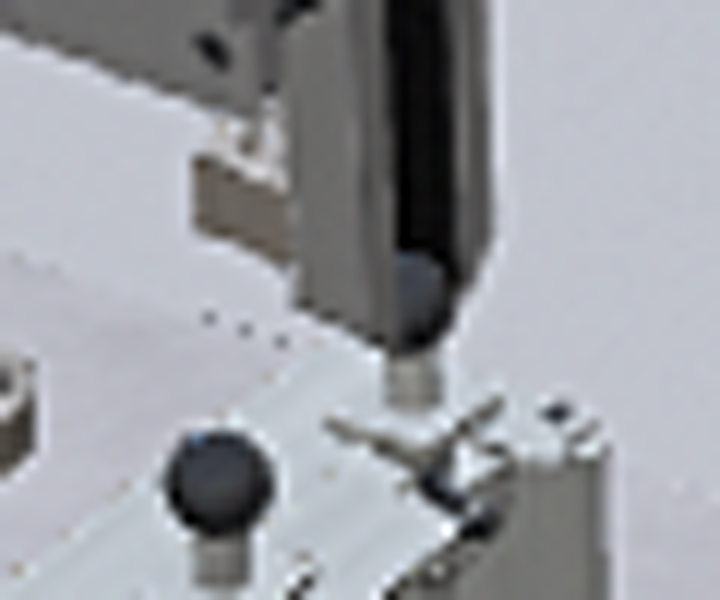

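```bash
python3 -m jog '0 -0.3 0 0.2 0.1 0.1 0;0 0 0 0 0 0.1 0;0 0 0 0 0 0 38;0 0 0 0 0 0 38;0 0 0 0 0 0 38;0 0 0 0 0 -1 38;0 0 0 0 0 -2 38;0 0 0 0 0 -3 38;0 0 0 0 0 -3 38;0 0 0 0 0 0 38' 30;python3 -c "
from h import *
go(.504,.488,.30,84.6)
c=cam('side','s36.png');f=c['frame'];o=(185,190)
cv2.imwrite('pics/z36.png',cv2.resize(f[o[1]:o[1]+80,o[0]:o[0]+70],None,fx=7.5,fy=7.5,interpolation=cv2.INTER_CUBIC)[:600])
"
```

```text
t: 34.18
tcp_pos: [0.5645, 0.1842, 0.2439]
orientation: [0.038, 0.999, -0.001, 0.002]
wrist_force: [0.7, -0.6, 0.2]
finger_gap: 0.0359
t 34.18 tcp [0.5645 0.1842 0.2439] F [ 0.7 -0.6  0.2] gap 0.0359
toolx [-0.997  0.076 -0.003] y [ 0.076  0.997 -0.001] z [ 0.003 -0.001 -1.   ]
j [ 0.38  0.45 -1.06  1.71  0.42  1.22  0.71]
GO turn [ 0.11  0.19 91.03] shift cm [ 8.33 29.83 -5.67]
```

View pics/z36.png

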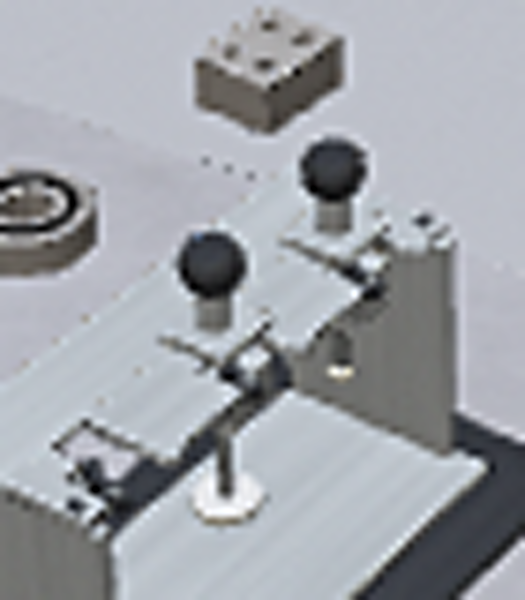

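View pics/s36.png

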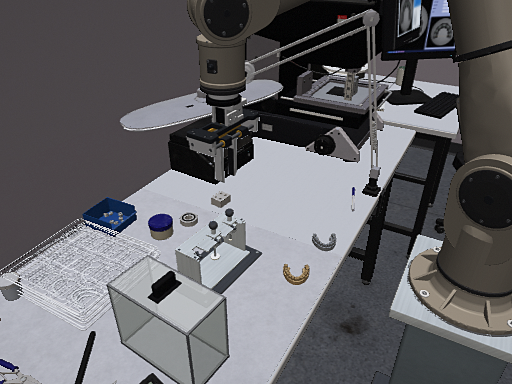

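```bash
python3 -m jog '0 0 0 0 0 -3 50;0 0 0 0 0 -3 50;0 0 0 0 0 -2 50;0 0 6.5 0 0 0 50;0 0 6.5 0 0 0 50;0 0 6.5 0 0 0 50;0 0 6.5 0 0 0 50;0 0 6.5 0 0 0 50;0 0 6.5 0 0 0 50;0 0 6.5 0 0 0 50;0 0 6.5 0 0 0 50;0 0 6.5 0 0 0 50;0 0 6.5 0 0 0 50;0 0 6.5 0 0 0 50;0 0 6.5 0 0 0 50;0 0 6.5 0 0 0 50;0 0 0 0 0 0 50' 30;python3 -c "
from h import *
go(.504,.488,.32,84.6)"
```

```text
t: 35.65
tcp_pos: [0.5628, 0.1817, 0.3244]
orientation: [0.726, 0.688, -0.001, 0.002]
wrist_force: [-0.2, -1.0, 0.4]
finger_gap: 0.0469
t 35.65 tcp [0.5628 0.1817 0.3244] F [-0.2 -1.   0.4] gap 0.0469
toolx [ 0.054  0.999 -0.003] y [ 0.999 -0.054  0.001] z [ 0.001 -0.003 -1.   ]
j [ 0.21  0.3  -0.79  1.62  0.22  1.32 -0.67]
GO turn [0.07 0.18 2.32] shift cm [30.27 -7.51  0.33]
```

```bash
python3 -m jog '0 0.2 2.3 2 -0.5 0 50;0 0 0 3.3 -0.8 0 50;0 0 0 3.3 -0.8 0 50;0 0 0 3.3 -0.8 0 50;0 0 0 3.3 -0.8 0 50;0 0 0 3.3 -0.8 0 50;0 0 0 3.3 -0.8 0 50;0 0 0 3.3 -0.8 0 50;0 0 0 3.3 -0.8 0 50;0 0 0 0 0 0 50' 30;python3 - <<'E'
from h import *
go(.504,.488,.25,84.6)
s=cam('side','s37.png')
f=s['frame'];o=(100,250)
cv2.imwrite('pics/z37.png',cv2.resize(f[o[1]:o[1]+60,o[0]:o[0]+130],None,fx=6,fy=6,interpolation=cv2.INTER_CUBIC)[:600])
P=proj(s,[.5044,.4883,.1996]);print((P-o+.5)*6)
E
```

```text
t: 36.48
tcp_pos: [0.5157, 0.4779, 0.3203]
orientation: [0.729, 0.685, -0.002, 0.001]
wrist_force: [-0.6, 0.2, -0.1]
finger_gap: 0.0474
t 36.48 tcp [0.5157 0.4779 0.3203] F [-0.6  0.2 -0.1] gap 0.0474
toolx [ 0.063  0.998 -0.003] y [ 0.998 -0.063 -0.001] z [-0.001 -0.003 -1.   ]
j [-0.31  0.52 -0.81  1.36  0.37  1.42 -1.18]
GO turn [-0.05  0.19  1.8 ] shift cm [ 0.96 -1.23  7.03]
[378.79637639 168.39103637]
```

View pics/z37.png

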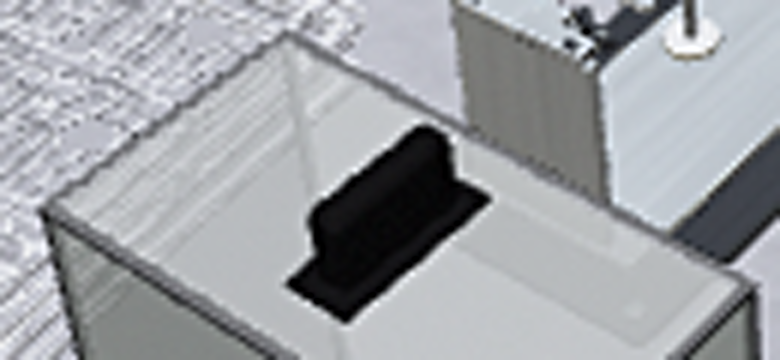

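```bash
python3 -m jog '0 0.2 1.8 1 -1.2 2 50;0 0 0 0 0 0 50;0 0 0 0 0 2.5 50;0 0 0 0 0 2.5 50;0 0 0 0 0 0 50' 30;python3 -c "
from h import *
go(.504,.488,.185,84.6)"
```

```text
t: 36.95
tcp_pos: [0.5073, 0.4841, 0.2486]
orientation: [0.736, 0.677, 0.0, 0.001]
wrist_force: [0.4, -1.1, -0.2]
finger_gap: 0.0474
t 36.95 tcp [0.5073 0.4841 0.2486] F [ 0.4 -1.1 -0.2] gap 0.0474
toolx [ 0.082  0.997 -0.001] y [ 0.997 -0.082  0.001] z [ 0.001 -0.001 -1.   ]
j [-0.33  0.56 -0.79  1.46  0.4   1.29 -1.24]
GO turn [0.06 0.04 0.68] shift cm [ 0.37 -0.37  6.36]
```

```bash
python3 -m jog '0 0 0.7 0.4 -0.3 2 50;0 0 0 0 0 0 50;0 0 0 0 0 2 50;0 0 0 0 0 0 50;0 0 0 0 0 1 50;0 0 0 0 0 0 50' 30;python3 -c "
from h import *
go(.504,.488,.186,84.6)"
```

```text
t: 37.45
tcp_pos: [0.5099, 0.4845, 0.2051]
orientation: [0.739, 0.674, 0.002, 0.002]
wrist_force: [-0.7, -0.7, 0.3]
finger_gap: 0.0471
t 37.45 tcp [0.5099 0.4845 0.2051] F [-0.7 -0.7  0.3] gap 0.0471
toolx [0.091 0.996 0.   ] y [ 0.996 -0.091  0.005] z [ 0.005 -0.    -1.   ]
j [-0.33  0.59 -0.78  1.51  0.43  1.22 -1.27]
GO turn [ 0.28 -0.03  0.18] shift cm [ 0.29 -0.63  1.9 ]
```

```bash
python3 -m jog '0.3 0 0.2 0.3 -0.7 1.2 50;0 0 0 0 0 0 50;0 0 0 0 -0.1 0.8 50;0 0 0 0 0 0 50' 30;python3 -c "
from h import *
go(.504,.488,.186,84.6)"
```

```text
t: 37.78
tcp_pos: [0.503, 0.4892, 0.1876]
orientation: [0.74, 0.673, 0.002, -0.0]
wrist_force: [0.3, -0.5, -0.3]
finger_gap: 0.0472
t 37.78 tcp [0.503  0.4892 0.1876] F [ 0.3 -0.5 -0.3] gap 0.0472
toolx [0.094 0.996 0.003] y [ 0.996 -0.094  0.002] z [ 0.002  0.003 -1.   ]
j [-0.34  0.6  -0.77  1.53  0.44  1.19 -1.29]
GO turn [ 0.11 -0.19 -0.02] shift cm [-0.11  0.11  0.16]
```

```bash
python3 -m jog '0.1 -0.2 0 -0.1 0.1 0.2 50;0 0 0 0 0 0 0;0 0 0 0 0 0 0;0 0 0 0 0 0 0;0 0 0 0 0 0 0;0 0 0 0 0 0 0;0 0 0 0 0 0 0' 50;python3 -c "
from h import *
st()"; python3 -m jog '0 0 0 0 0 -2 0;0 0 0 0 0 -2 0;0 0 0 0 0 -3 0;0 0 0 0 0 -3 0;0 0 0 0 0 -3 0;0 0 0 0 0 -3 0;0 0 0 0 0 0 0';python3 -c "
from h import *
go(.5621,.2424,.36,175.15); cam('side','s38.png')"
```

```text
t: 38.37
tcp_pos: [0.5044, 0.4883, 0.1864]
orientation: [0.74, 0.673, 0.0, 0.0]
wrist_force: [0.4, -0.4, -1.7]
finger_gap: 0.0134
t 38.37 tcp [0.5044 0.4883 0.1864] F [ 0.4 -0.4 -1.7] gap 0.0134
toolx [0.094 0.996 0.   ] y [ 0.996 -0.094  0.001] z [ 0.001  0.    -1.   ]
j [-0.34  0.6  -0.77  1.53  0.44  1.19 -1.29]
t: 38.95
tcp_pos: [0.5031, 0.4863, 0.3494]
orientation: [0.739, 0.673, -0.004, 0.0]
wrist_force: [0.5, 1.8, -1.8]
finger_gap: 0.0139
t 38.95 tcp [0.5031 0.4863 0.3494] F [ 0.5  1.8 -1.8] gap 0.0139
toolx [ 0.093  0.996 -0.006] y [ 0.996 -0.093 -0.005] z [-0.005 -0.005 -1.   ]
j [-0.34  0.5  -0.81  1.32  0.36  1.48 -1.21]
GO turn [-4.90e-01  5.00e-02 -9.05e+01] shift cm [-23.74   8.14  -0.96]
```

View pics/s38.png

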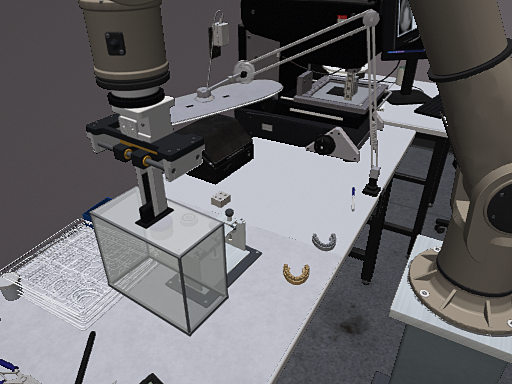

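```bash
python3 -m jog '0 0 0 0 0 -2 0;0 0 0 0 0 -2 0;0 0 -4 0 0 -1 0;0 0 -6 0 0 -0.3 0;0 0 -6 0 0 -0.3 0;0 0 -6 0 0 -0.3 0;0 0 -6 0 0 -0.3 0;0 0 -6 0 0 -0.3 0;0 0 -6 0 0 -0.3 0;0 0 -6 0 0 -0.3 0;0 0 -6 0 0 -0.3 0;0 0 -6 0 0 -0.3 0;0 0 -6 0 0 -0.3 0;0 0 -6 0 0 -0.3 0;0 0 -6 0 0 -0.3 0;0 0 0 0 0 0 0' 55;python3 -c "
from h import *
go(.5638,.2445,.38,175.15)"
```

```text
t: 40.33
tcp_pos: [0.5029, 0.4821, 0.4133]
orientation: [0.135, 0.991, -0.015, -0.009]
wrist_force: [0.3, -0.2, -2.9]
finger_gap: 0.0136
t 40.33 tcp [0.5029 0.4821 0.4133] F [ 0.3 -0.2 -2.9] gap 0.0136
toolx [-0.964  0.267  0.013] y [ 0.267  0.963 -0.033] z [-0.021 -0.028 -0.999]
j [-0.24  0.58 -1.09  1.18  0.5   1.69  0.1 ]
GO turn [ -1.8   -0.91 -10.64] shift cm [-12.26 -21.15   3.87]
```

```bash
python3 -m jog '-1.8 -0.9 -5.5 0 0 0 0;0 0 -5 0 0 0 0;0 0 0 -0.8 -2 0 0;0 0 0 -1 -2.9 0 0;0 0 0 -1 -2.9 0 0;0 0 0 -1 -2.9 0 0;0 0 0 -1 -2.9 0 0;0 0 0 -1 -2.9 0 0;0 0 0 -1 -2.9 0 0;0 0 0 -0.5 -1.5 0 0;0 0 0 0 0 0 0' 55;python3 -c "
from h import *
go(.5638,.2445,.38,175.15); cam('side','s39.png')"
```

```text
t: 41.25
tcp_pos: [0.5546, 0.2559, 0.3977]
orientation: [0.059, 0.998, -0.005, -0.006]
wrist_force: [0.4, 0.9, -3.5]
finger_gap: 0.0136
t 41.25 tcp [0.5546 0.2559 0.3977] F [ 0.4  0.9 -3.5] gap 0.0136
toolx [-0.993  0.117  0.011] y [ 0.117  0.993 -0.01 ] z [-0.012 -0.008 -1.   ]
j [ 0.28  0.42 -1.15  1.44  0.38  1.54  0.6 ]
GO turn [-0.55 -0.66 -1.87] shift cm [-1.07 -1.01  1.76]
```

View pics/s39.png

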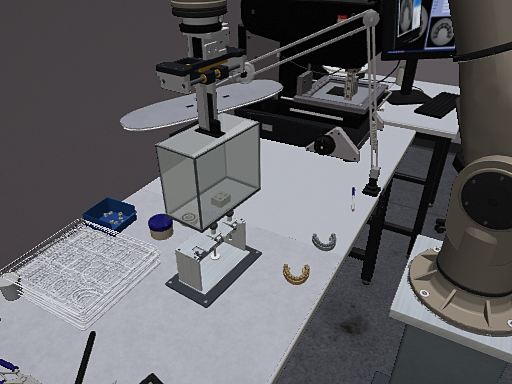

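```bash
python3 -m jog '-0.5 -0.7 -1.9 -1 -1 0 0;0 0 0 0 0 0 0;0 0 0 0 0 0 0' 55;python3 -c "
from h import *
go(.5638,.2445,.35,175.15)"
```

```text
t: 41.55
tcp_pos: [0.5618, 0.2476, 0.3959]
orientation: [0.044, 0.999, -0.0, -0.001]
wrist_force: [-0.3, -0.1, -2.8]
finger_gap: 0.0134
t 41.55 tcp [0.5618 0.2476 0.3959] F [-0.3 -0.1 -2.8] gap 0.0134
toolx [-0.996  0.088  0.001] y [ 0.088  0.996 -0.   ] z [-0.001 -0.    -1.   ]
j [ 0.31  0.42 -1.16  1.44  0.38  1.52  0.65]
GO turn [-0.01 -0.07 -0.17] shift cm [-0.23 -0.29  4.59]
```

```bash
python3 -m jog '0 0 -0.2 -0.2 -0.3 1.6 0;0 0 0 0 0 0 0;0 0 0 0 0 1.6 0;0 0 0 0 0 0 0' 55;python3 -c "
from h import *
go(.5638,.2445,.34,175.15)"
```

```text
t: 41.88
tcp_pos: [0.5613, 0.249, 0.3629]
orientation: [0.043, 0.999, 0.0, -0.001]
wrist_force: [-0.3, -1.2, -3.4]
finger_gap: 0.0137
t 41.88 tcp [0.5613 0.249  0.3629] F [-0.3 -1.2 -3.4] gap 0.0137
toolx [-0.996  0.085  0.003] y [0.085 0.996 0.001] z [-0.003  0.001 -1.   ]
j [ 0.31  0.44 -1.15  1.5   0.4   1.47  0.63]
GO turn [ 0.03 -0.16 -0.04] shift cm [-0.29 -0.43  2.29]
```

```bash
python3 -m jog '0 -0.2 0 -0.3 -0.5 0 0;0 0 0 0 0 0 0;0 0 0 0 -0.2 1.5 0;0 0 0 0 0 0 0' 55;python3 -c "
from h import *
go(.5638,.2445,.33,175.15); cam('side','s40.png')
f=cv2.imread('pics/s40.png');cv2.imwrite('pics/z40.png',cv2.resize(f[110:310,140:280],None,fx=4,fy=3,interpolation=cv2.INTER_CUBIC))"
```

```text
t: 42.22
tcp_pos: [0.5633, 0.2444, 0.3508]
orientation: [0.042, 0.999, 0.001, 0.001]
wrist_force: [0.3, -0.9, -3.0]
finger_gap: 0.0137
t 42.22 tcp [0.5633 0.2444 0.3508] F [ 0.3 -0.9 -3. ] gap 0.0137
toolx [-0.996  0.084 -0.002] y [0.084 0.996 0.002] z [ 0.002  0.002 -1.   ]
j [ 0.32  0.44 -1.15  1.52  0.4   1.44  0.64]
GO turn [0.13 0.13 0.02] shift cm [-0.04  0.01  2.08]
```

View pics/z40.png

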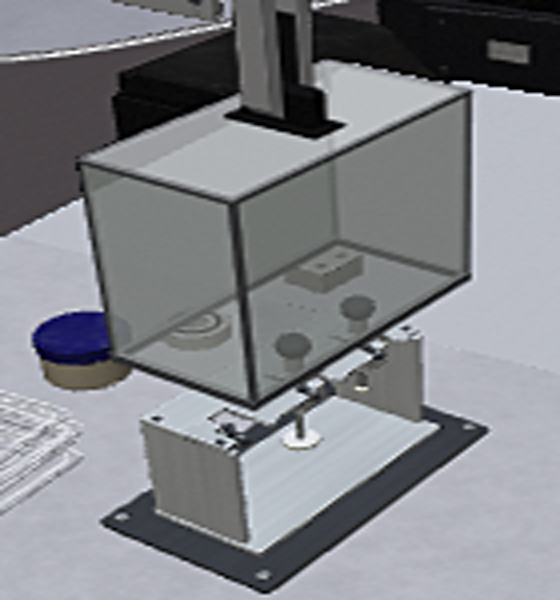

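```bash
python3 -c "
from h import *
s=cam('side')
C=[onz(s,140+(u+.5)/4-.5,110+(v+.5)/3-.5,.166)[:2] for u,v in((258,408),(470,277),(115,357))]
FL,FR,BL=C; print(C, np.linalg.norm(FL-FR),np.linalg.norm(BL-FL),'centre',(FR+BL)/2, np.degrees(np.arctan2(*(FL-FR)[::-1]))-90,np.degrees(np.arctan2(*(BL-FL)[::-1])))
"
```

```text
[array([0.51709832, 0.34523405]), array([0.5011049 , 0.14410216]), array([0.62028947, 0.33551358])] 0.20176675678171613 0.103647967784072 centre [0.56069719 0.23980787] -4.546427238914049 -5.381306205763717
```

```bash
python3 -m jog '0.1 0.1 0 -0.4 0.3 0 0;0 0 0 0 0 0 0;0 0 0 0 -0.1 1.3 0;0 0 0 0 0 0 0' 55;python3 -c "
from h import *
go(.5670,.2478,.32,175.15)"
```

```text
t: 42.65
tcp_pos: [0.569, 0.2486, 0.3424]
orientation: [0.042, 0.999, 0.002, 0.003]
wrist_force: [0.6, -0.4, -3.2]
finger_gap: 0.0136
t 42.65 tcp [0.569  0.2486 0.3424] F [ 0.6 -0.4 -3.2] gap 0.0136
toolx [-0.996  0.084 -0.005] y [0.084 0.996 0.004] z [ 0.006  0.004 -1.   ]
j [ 0.3   0.45 -1.14  1.52  0.41  1.43  0.63]
GO turn [0.23 0.3  0.03] shift cm [ 0.2  -0.1   2.24]
```

```bash
python3 -m jog '0.2 0.3 0 0.2 -0.1 0 0;0 0 0 0 0 0 0;0 0 0 0 -0.1 1.6 0;0 0 0 0 0 0 0' 55;python3 -c "
from h import *
go(.5670,.2478,.30,175.15); cam('side','s41.png')
f=cv2.imread('pics/s41.png');cv2.imwrite('pics/z41.png',cv2.resize(f[110:310,140:280],None,fx=4,fy=3,interpolation=cv2.INTER_CUBIC))"
```

```text
t: 42.98
tcp_pos: [0.5664, 0.2467, 0.3257]
orientation: [0.042, 0.999, -0.0, -0.001]
wrist_force: [-0.3, -0.2, -3.3]
finger_gap: 0.0138
t 42.98 tcp [0.5664 0.2467 0.3257] F [-0.3 -0.2 -3.3] gap 0.0138
toolx [-0.996  0.084  0.001] y [ 0.084  0.996 -0.   ] z [-0.001 -0.    -1.   ]
j [ 0.3   0.46 -1.13  1.55  0.42  1.4   0.62]
GO turn [-0.01 -0.07  0.04] shift cm [-0.06  0.12  2.57]
```

View pics/z41.png

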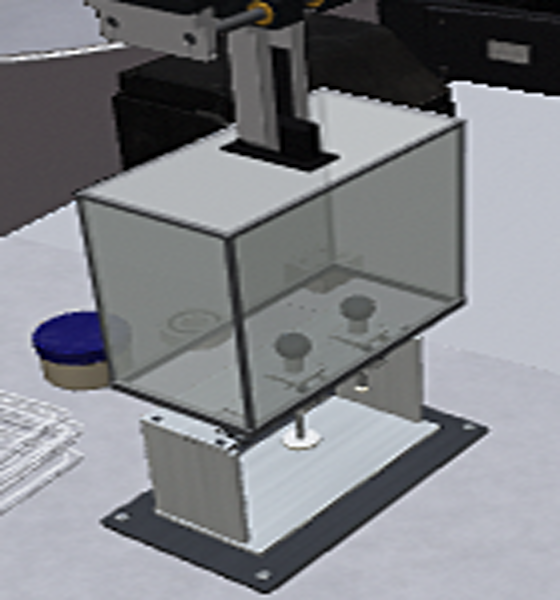

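```bash
python3 -c "
from h import *
s=cam('side')
for rz in (.139,.141,.143):
  C=[onz(s,140+(u+.5)/4-.5,110+(v+.5)/3-.5,rz)[:2] for u,v in((249,434),(466,303),(111,385))]
  FL,FR,BL=C; print(np.linalg.norm(FL-FR),np.linalg.norm(BL-FL),'centre',(FR+BL)/2, np.degrees(np.arctan2(*(FL-FR)[::-1]))-90)
"
```

```text
0.2028317548124982 0.10073356917419429 centre [0.56478714 0.24032527] -5.922403294748165
0.20213208898034254 0.10038608987260544 centre [0.56317068 0.24255321] -5.922403294748122
0.20143242314818666 0.1000386105710167 centre [0.56155423 0.24478114] -5.922403294748122
```

```bash
python3 -m jog '0 0 0 -0.1 0.15 0 0;0 0 0 0 0 0 0;0 0 0 0 0 1.4 0;0 0 0 0 0 0 0' 55;python3 -c "
from h import *
go(.5670,.2485,.30,175.15)"; python3 -m jog '0 0 0 0 0 1.2 0;0 0 0 0 0 0 0';python3 -c "
from h import *
go(.5670,.2485,.28,175.15)"
```

```text
t: 43.42
tcp_pos: [0.5688, 0.2501, 0.3159]
orientation: [0.042, 0.999, 0.002, 0.002]
wrist_force: [-1.0, -0.3, -3.3]
finger_gap: 0.0137
t 43.42 tcp [0.5688 0.2501 0.3159] F [-1.  -0.3 -3.3] gap 0.0137
toolx [-0.996  0.084 -0.004] y [0.084 0.996 0.003] z [ 0.004  0.003 -1.   ]
j [ 0.29  0.47 -1.13  1.56  0.43  1.38  0.61]
GO turn [0.18 0.2  0.04] shift cm [ 0.18 -0.18  1.59]
t: 43.58
tcp_pos: [0.5688, 0.2501, 0.3025]
orientation: [0.042, 0.999, 0.001, 0.002]
wrist_force: [0.8, -0.6, -3.0]
finger_gap: 0.0137
t 43.58 tcp [0.5688 0.2501 0.3025] F [ 0.8 -0.6 -3. ] gap 0.0137
toolx [-0.996  0.084 -0.003] y [0.084 0.996 0.003] z [ 0.004  0.003 -1.   ]
j [ 0.29  0.48 -1.12  1.58  0.44  1.36  0.61]
GO turn [0.17 0.2  0.05] shift cm [ 0.17 -0.18  2.25]
```

```bash
python3 -m jog '0.2 0.2 0 0.2 -0.2 0 0;0 0 0 0 0 0 0' 55;python3 -c "
from h import *
go(.5670,.2485,.28,175.15)"; python3 -m jog '0 0 0 0 0 1.4 0;0 0 0 0 0 0 0';python3 -c "
from h import *
go(.5670,.2485,.28,175.15);f=cam('side')['frame'];cv2.imwrite('pics/z42.png',cv2.resize(f[110:310,140:280],None,fx=4,fy=3,interpolation=cv2.INTER_CUBIC))"
```

```text
t: 43.75
tcp_pos: [0.5661, 0.248, 0.3016]
orientation: [0.042, 0.999, -0.001, -0.001]
wrist_force: [-0.3, 0.1, -2.9]
finger_gap: 0.0138
t 43.75 tcp [0.5661 0.248  0.3016] F [-0.3  0.1 -2.9] gap 0.0138
toolx [-0.997  0.083  0.002] y [ 0.083  0.997 -0.001] z [-0.002 -0.001 -1.   ]
j [ 0.29  0.48 -1.12  1.58  0.44  1.36  0.61]
GO turn [-0.07 -0.09  0.07] shift cm [-0.09  0.06  2.16]
t: 43.92
tcp_pos: [0.5662, 0.2479, 0.2867]
orientation: [0.042, 0.999, -0.001, -0.001]
wrist_force: [-0.1, -0.5, -3.8]
finger_gap: 0.0134
t 43.92 tcp [0.5662 0.2479 0.2867] F [-0.1 -0.5 -3.8] gap 0.0134
toolx [-0.996  0.084  0.001] y [ 0.084  0.996 -0.001] z [-0.001 -0.001 -1.   ]
j [ 0.29  0.49 -1.12  1.6   0.45  1.34  0.6 ]
GO turn [-0.06 -0.06  0.05] shift cm [-0.07  0.07  0.67]
```

View pics/z42.png

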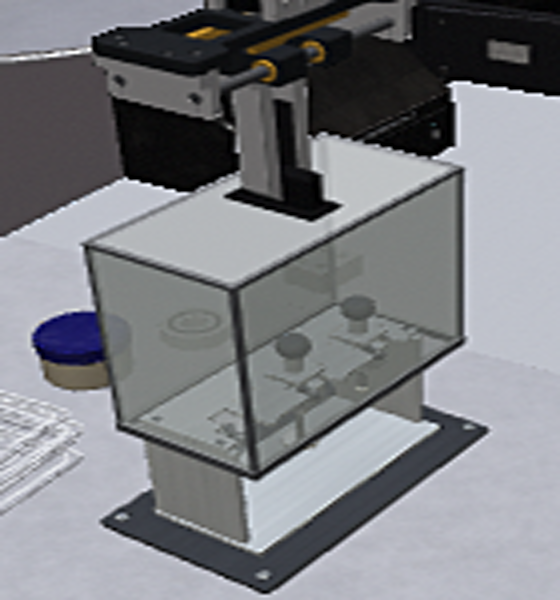

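```bash
python3 -m jog '0 0 0 0 0 1.4 0;0 0 0 0 0 0 0;0 0 0 0 0 1.4 0;0 0 0 0 0 0 0' 55;python3 -c "
from h import *
go(.5665,.2480,.195,175.15)"
```

```text
t: 44.3
tcp_pos: [0.5667, 0.2484, 0.2575]
orientation: [0.042, 0.999, 0.0, 0.0]
wrist_force: [0.5, -0.1, -2.9]
finger_gap: 0.0135
t 44.3 tcp [0.5667 0.2484 0.2575] F [ 0.5 -0.1 -2.9] gap 0.0135
toolx [-0.996  0.084 -0.001] y [0.084 0.996 0.   ] z [ 0.001 -0.    -1.   ]
j [ 0.28  0.51 -1.1   1.64  0.47  1.29  0.58]
GO turn [0.   0.03 0.05] shift cm [ 0.02 -0.04  6.25]
```

```bash
python3 -m jog '0 0 0 0 0 1.4 0;0 0 0 0 0 0 0;0 0 0 0 0 1.4 0;0 0 0 0 0 0 0;0 0 0 0 0 1.2 0;0 0 0 0 0 0 0' 55;python3 -c "
from h import *
go(.5665,.2480,.195,175.15)"
```

```text
t: 44.8
tcp_pos: [0.5665, 0.2482, 0.2124]
orientation: [0.042, 0.999, -0.0, -0.0]
wrist_force: [-0.8, -0.8, -2.9]
finger_gap: 0.0137
t 44.8 tcp [0.5665 0.2482 0.2124] F [-0.8 -0.8 -2.9] gap 0.0137
toolx [-0.997  0.084  0.   ] y [ 0.084  0.997 -0.   ] z [-0. -0. -1.]
j [ 0.26  0.55 -1.08  1.69  0.51  1.22  0.55]
GO turn [-0.01 -0.02  0.06] shift cm [-0.   -0.02  1.74]
```

```bash
python3 -c "
from h import *
f=cam('side')['frame'];cv2.imwrite('pics/z43.png',cv2.resize(f[170:310,150:275],None,fx=6,fy=4.2,interpolation=cv2.INTER_CUBIC))"
```

```text
(no output)
```

View pics/z43.png

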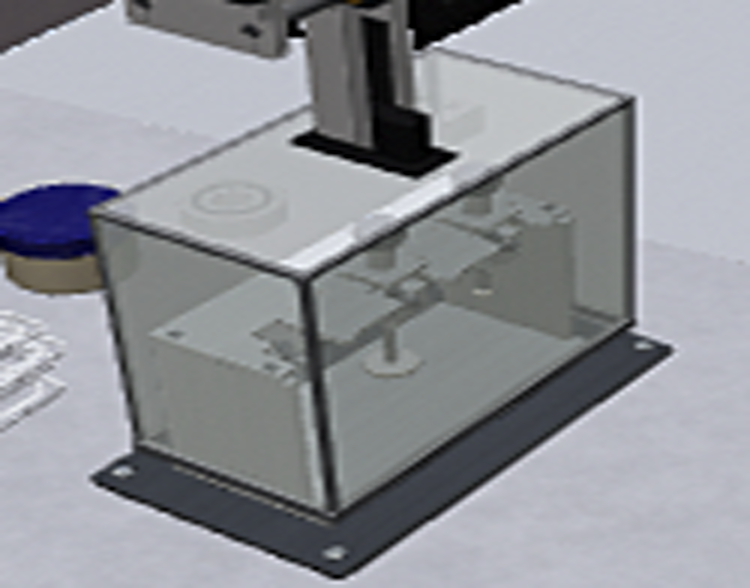

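Looks centred. Lower in small steps, watching force.

```bash
python3 -m jog '0 0 0 0 0 0.8 0;0 0 0 0 0 0 0' 55; python3 -m jog '0 0 0 0 0 0.5 0;0 0 0 0 0 0 0'; python3 -m jog '0 0 0 0 0 0.4 0;0 0 0 0 0 0 0'; python3 -c "
from h import *
go(.5665,.2480,.195,175.15)"
```

```text
t: 45.02
tcp_pos: [0.5671, 0.2491, 0.2057]
orientation: [0.042, 0.999, 0.001, 0.001]
wrist_force: [-0.4, -0.0, -2.8]
finger_gap: 0.0134
t: 45.18
tcp_pos: [0.5673, 0.2494, 0.2004]
orientation: [0.042, 0.999, 0.001, 0.001]
wrist_force: [-0.1, 0.4, -2.8]
finger_gap: 0.0133
t: 45.35
tcp_pos: [0.5674, 0.2494, 0.1962]
orientation: [0.042, 0.999, 0.001, 0.001]
wrist_force: [0.6, 0.4, -1.9]
finger_gap: 0.0136
t 45.35 tcp [0.5674 0.2494 0.1962] F [ 0.6  0.4 -1.9] gap 0.0136
toolx [-0.997  0.083 -0.002] y [0.083 0.997 0.002] z [ 0.002  0.001 -1.   ]
j [ 0.25  0.56 -1.07  1.71  0.53  1.19  0.53]
GO turn [0.09 0.12 0.07] shift cm [ 0.08 -0.15  0.12]
```

```bash
python3 -m jog '0.1 0.1 0 0.05 -0.1 0.2 0;0 0 0 0 0 0 0' 55; python3 -m jog '0 0 0 0 0 0.3 0;0 0 0 0 0 0 0'; python3 -m jog '0 0 0 0 0 0.3 0;0 0 0 0 0 0 0'; python3 -c "
from h import *
go(.5665,.2480,.195,175.15)"
```

```text
t: 45.52
tcp_pos: [0.5671, 0.2488, 0.1945]
orientation: [0.042, 0.999, 0.0, 0.001]
wrist_force: [0.1, 0.1, -2.2]
finger_gap: 0.0136
t: 45.68
tcp_pos: [0.5682, 0.2492, 0.1953]
orientation: [0.042, 0.999, -0.0, 0.002]
wrist_force: [0.2, 0.3, -2.4]
finger_gap: 0.0135
t: 45.85
tcp_pos: [0.5698, 0.2497, 0.1949]
orientation: [0.042, 0.999, 0.0, 0.005]
wrist_force: [-0.8, -0.5, -2.7]
finger_gap: 0.0139
t 45.85 tcp [0.5698 0.2497 0.1949] F [-0.8 -0.5 -2.7] gap 0.0139
toolx [-0.996  0.085 -0.009] y [0.085 0.996 0.001] z [ 0.009  0.    -1.   ]
j [ 0.25  0.56 -1.06  1.71  0.54  1.18  0.53]
GO turn [ 0.06  0.52 -0.02] shift cm [ 0.31 -0.2  -0.02]
```

```bash
python3 -m jog '0 0.5 0 0.2 -0.1 0.1 0;0 0 0 0 0 0 0' 55; python3 -c "
from h import *
st();f=cam('side')['frame'];cv2.imwrite('pics/z44.png',cv2.resize(f[170:310,150:275],None,fx=6,fy=4.2,interpolation=cv2.INTER_CUBIC))"
```

```text
t: 46.02
tcp_pos: [0.568, 0.2491, 0.1943]
orientation: [0.042, 0.999, 0.001, 0.001]
wrist_force: [0.7, -0.3, -0.4]
finger_gap: 0.0133
t 46.02 tcp [0.568  0.2491 0.1943] F [ 0.7 -0.3 -0.4] gap 0.0133
toolx [-0.996  0.085 -0.001] y [0.085 0.996 0.002] z [ 0.001  0.002 -1.   ]
j [ 0.25  0.57 -1.07  1.71  0.53  1.19  0.53]
```

View pics/z44.png

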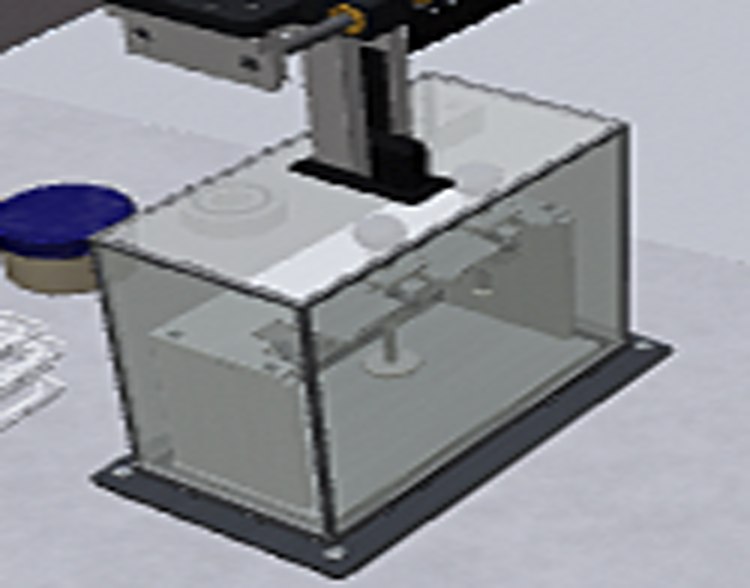

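```bash
python3 -m jog '0 0 0 0 0 0 30;0 0 0 0 0 0 40;0 0 0 0 0 0 50;0 0 0 0 0 0 50;0 0 0 0 0 -1 50;0 0 0 0 0 -2 50;0 0 0 0 0 -3 50;0 0 0 0 0 -3 50;0 0 0 0 0 -3 50;0 0 0 0 0 0 50' 40; python3 -c "
from h import *
st();f=cam('side','s45.png')['frame'];cv2.imwrite('pics/z45.png',cv2.resize(f[170:310,150:275],None,fx=6,fy=4.2,interpolation=cv2.INTER_CUBIC)); cam('top','t45.png')"
```

```text
t: 46.9
tcp_pos: [0.5658, 0.2488, 0.3195]
orientation: [0.041, 0.999, 0.001, -0.003]
wrist_force: [0.2, -0.4, 0.5]
finger_gap: 0.0466
t 46.9 tcp [0.5658 0.2488 0.3195] F [ 0.2 -0.4  0.5] gap 0.0466
toolx [-0.997  0.083  0.005] y [0.083 0.997 0.001] z [-0.005  0.001 -1.   ]
j [ 0.29  0.47 -1.12  1.55  0.42  1.39  0.62]
```

View pics/z45.png

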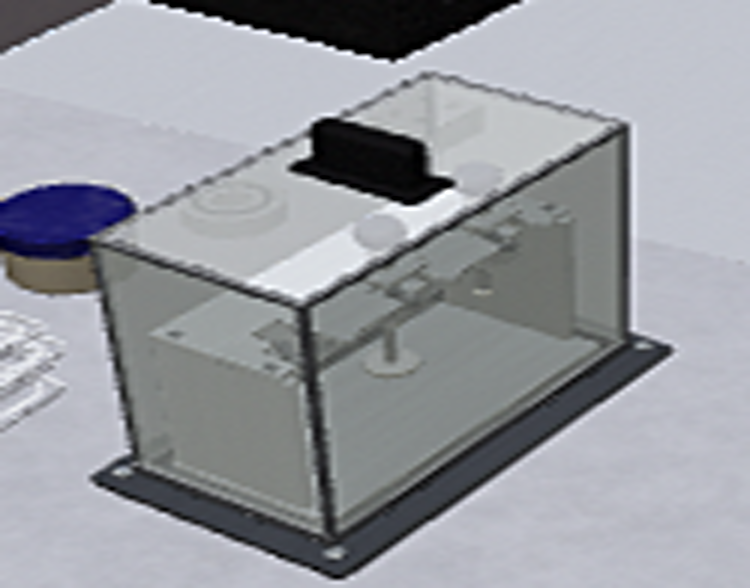

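View pics/t45.png

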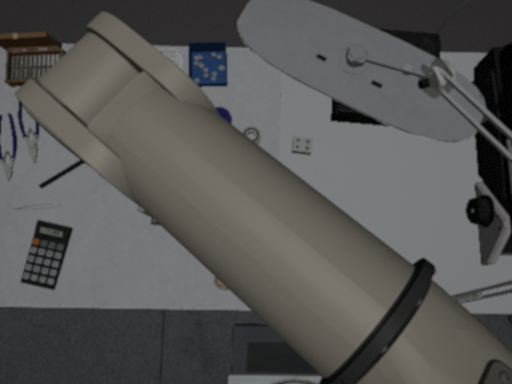

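```bash
python3 -m jog '0 0 0 0 0 -2 50;0 0 0 0.5 -2 0 50;0 0 0 0.5 -3.5 0 50;0 0 0 0.5 -3.5 0 50;0 0 0 0.5 -3.5 0 50;0 0 0 0.5 -3.5 0 50;0 0 0 0.5 -3.5 0 50;0 0 0 0.5 -3.5 0 50;0 0 0 0.5 -3.5 0 50;0 0 0 0.5 -3.5 0 50;0 0 0 0 0 0 50' 40; python3 -c "
from h import *
st();f=cam('top','t46.png')['frame'];cv2.imwrite('pics/c46.png',cv2.convertScaleAbs(cv2.resize(f[150:240,130:260],None,fx=6,fy=6,interpolation=cv2.INTER_CUBIC),alpha=1.2)); cam('side','s46.png')"
```

```text
t: 47.92
tcp_pos: [0.4865, -0.061, 0.3258]
orientation: [0.039, 0.999, -0.0, -0.013]
wrist_force: [0.3, -0.9, 0.5]
finger_gap: 0.0471
t 47.92 tcp [ 0.4865 -0.061   0.3258] F [ 0.3 -0.9  0.5] gap 0.0471
toolx [-0.997  0.079  0.025] y [ 0.079  0.997 -0.002] z [-0.025  0.    -1.   ]
j [ 1.03  0.17 -1.13  1.79  0.16  1.3   1.35]
```

View pics/c46.png

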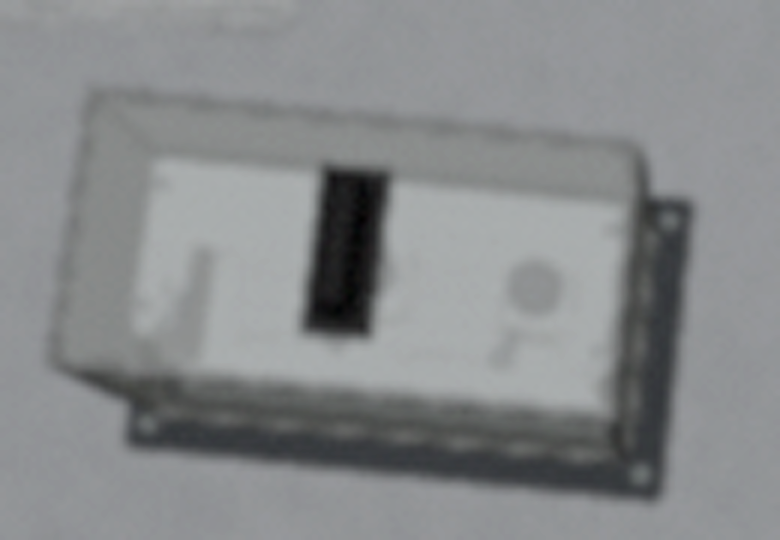

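View pics/s46.png

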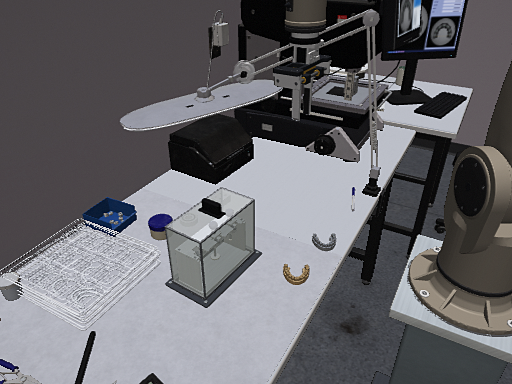

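Hood sits almost exactly as at the start in both views, and both modules hang under it. Handing in.

```bash
python3 -c "
from h import *
print(robot.close_job())"
```

```text
the job is handed in; nothing more can be done
None
```

I finished and handed in the job at about 48 s. The hood came off and stood on the mat left of the rack. The disc stylus went into the middle bay and the short ball stylus into the right bay. Then the hood went back over the rack. Only these two modules were on the bench; the long one was not there, so the left bay stays empty.

**Catches:** On each insertion the sideways catch force rose to 4–5 N, dropped to nearly zero, and the module then met the slot end. I tested the disc module by pulling it back 6 mm, and it pulled back against me with about 2–3 N. I did not pull-test the short one.

**Hood:** In the final side and top pictures its corners are within about 1 pixel (2–3 mm) of where they were at the start. It looks level and seated. I judged rim contact from those corners and from the tool height at release, because the force reading did not clearly show a landing.

**Bystanders:** I saw no movement of the ring gauge, test block or tan arch model in the pictures, but I did not measure their positions at the end. The gripper was clear of everything at hand-in.

**Disagreements:** The two cameras differed by about 2–3 mm on the rack and knob positions, and my camera estimates of the hanging height scattered by a few millimetres. I corrected for this during the insertions. The arm also drifted a few millimetres when moving straight down, and I corrected that step by step.

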